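Rack three plaque blanks in stud order

ROBOT

A 6-joint arm with a two-finger parallel gripper is mounted at the origin on the work surface. World frame = base frame: x ahead of the robot, y to its left, z up, the work surface at z = 0. Lengths are in m, angles in degrees, forces in N, time in s.
With the tool pointing down it reaches from about 0.3 to 0.775 m from the base axis. Payload 14.6 kg.
Tool frame: the origin (TCP) lies at the very end of the fingers, on their centre line; the grasp point (between the pads) lies 19 mm behind it (arm.grip_depth is the distance from the TCP to the grasp point, in m); x points along the fingers, y is the direction in which the jaws open and shut, and the axes are right-handed (so a half turn about x gives the same grasp; the last joint's range is limited). The gripper opens to 85 mm and grips with 20 to 120 N. Pads are 22 mm wide; open, the fingers measure 114 mm over their backs; the gripper's body (76 mm by 85 mm) begins 54 mm behind the grasp point. The pads swing forward as they close: fully open they stand 13 mm farther back than shut.
Start: joints at [69.523, 17.183, 87.147, -0, 75.671, -3.816], TCP at [0.158, 0.527, 0.231] pointing down, gripper open.
Joint ranges: [-173.82, 173.82], [-45.26, 126.66], [13.44, 144.39], [-59.66, 239.66], [0, 175.72], [-146.38, 146.38]. Speed limits (degrees/s): [127.2, 127.2, 147.25, 180, 180, 180].

INTERFACE

Orientations are given as [roll, pitch, yaw] about the fixed x, y, z axes, in that order (R = Rz(yaw) Ry(pitch) Rx(roll)).
In Python, from plant import arm, capture, job_done gives the robot as it stands.
- The arm moves only by the tool servo_tool, never from a script. Its argument "commands" is a list of rows, each a list of 3 entries, a list of its own where there are three numbers: the shift along the tool's x, y, z in m, then the turn, a rotation vector about the tool's x, y, z in degrees, then the closure, from 0 (fully open) to 1 (shut). A call has exactly 5 rows; each row shifts and turns the commanded pose from where the row before left it, along the tool's axes as they then stand; what a row does not reach is not made up. A row lasts 1/10 s, in which the tool goes at most 50 mm and 8.59 degrees, less where a joint would pass 70% of its speed; a pose out of reach is approached as far as the arm can. A call is refused whole if a number of a shift passes 0.05 or a number of a turn 8.59, either way. A call with a gripper value outside its range is refused whole. The fingers move at their own pace and stop on an object; "squeeze" is the grip in N (left out, the last holds). Time passes only in rows, so rows that do not move let the fingers close, or fill a call up. It gives the time, the measured TCP pose, the force and the opening at its end, in the units of the state.
- arm.sense(): the state, without advancing time (a new reading comes with each control period).
- capture(name): name is "scene" or "top" or "wrist"; returns a dict with "color" (480x640x3 uint8, red, green, blue), "fov_y" (degrees; the focal length in pixels is half the picture's height over the tangent of half this angle, whatever the lens; pixels are square), "cx", "cy" (the principal point, pixels), "k1" (the pictures are not rectified: a ray, as slopes to the right and down, at radius r is drawn at 1 + k1 r^2 times it, then the intrinsics apply), "cam_to_world" (4x4, takes a point from camera to world coordinates). Camera axes: x right, y up, looking along -z (the intrinsics and any distortion apply to the point x, -y, -z); pixel columns grow to the right and rows downward; lengths in m; the calibration is good to about 2 mm. A picture is of the moment at which its call begins. There is no depth.
- job_done(): hands the job in, once; it reports no verdict.
The state is a dict: "t": time; "qpos": joint angles; "qvel": joint speeds; "effort": joint torques, N m; "position": TCP position; "tool_rot": TCP orientation; "ft_force": force on the tool from outside, world axes, zero at the start; "wrist_torque": the same for the moment, N m; "width": finger opening in m.
Only numpy, scipy, OpenCV 4.12 (cv2) and the standard library are available. Lean on these libraries where they do the work, as an engineer would, in place of code of your own. Each camera call takes 0.05 s, during which the arm holds its last target. There are 200 camera calls.

TASK

Take the three wooden plaque blanks out of the stock box and stand them in the leaning rack in order, finishing each before you start the next: first the square-topped one in the pocket marked with one stud, then the round-topped one in the pocket with two studs, then the pointed one in the pocket with three. Each must sit fully home on the floor of its pocket and be let go; leave the glue bottle, the sanding block and the steel pot where they stand.

Things in the scene. Friction and masses are not known exactly. Their poses are not given: they have to be found in the camera images.
- blank_square: Square-topped plaque blank, 104 mm tall: plain light wood board 14 mm thick and 56 mm wide, both faces alike. Origin: centre of its foot; its z runs up to the top, x is through the thickness, y along the width. Starts upright in some bay of the stock box, with its foot on the bay floor. 70 g or so.
- blank_round: Plaque blank with a half-round top, 116 mm tall at the middle (round part radius 28 mm): plain light wood board 14 mm thick and 56 mm wide, both faces alike. Origin: centre of its foot; its z runs up to the top, x is through the thickness, y along the width. Starts upright in some bay of the stock box, with its foot on the bay floor. 70 g or so.
- blank_pointed: Plaque blank with a pointed gable top, 128 mm tall at the point, sloping 45 degrees to shoulders at 100 mm: plain light wood board 14 mm thick and 56 mm wide, both faces alike. Origin: centre of its foot; its z runs up to the top, x is through the thickness, y along the width. Starts upright in some bay of the stock box, with its foot on the bay floor. 70 g or so.
- pocket_1: Leaning pocket marked by one dark steel stud (18 mm domes) on the ledge away from the robot. Slot 18 mm (x) by 61 mm (y), 30 degrees off vertical. Origin: centre of the slot floor, where the foot of a seated blank lies. z: up out of the slot, leaning to the robot's side; y: along the width. Robot-side board rises 58 mm above the floor along z, far board and cheeks 32 mm; walls 10 mm.
- pocket_2: Leaning pocket marked by two dark steel studs (18 mm domes) on the ledge away from the robot. Slot 18 mm (x) by 61 mm (y), 30 degrees off vertical. Origin: centre of the slot floor, where the foot of a seated blank lies. z: up out of the slot, leaning to the robot's side; y: along the width. Robot-side board rises 58 mm above the floor along z, far board and cheeks 32 mm; walls 10 mm.
- pocket_3: Leaning pocket marked by three dark steel studs (18 mm domes) on the ledge away from the robot. Slot 18 mm (x) by 61 mm (y), 30 degrees off vertical. Origin: centre of the slot floor, where the foot of a seated blank lies. z: up out of the slot, leaning to the robot's side; y: along the width. Robot-side board rises 58 mm above the floor along z, far board and cheeks 32 mm; walls 10 mm.
- rack: Fixed plank under the pocket blocks, 150 x 300 x 12 mm, long side along its y. Origin: centre of its underside on the bench. The three pocket blocks stand on it side by side 95 mm apart, in any order. With the blocks it stands up to about 95 mm high empty.
- stock: Fixed dark wood stock box, 70 x 256 mm, 48 mm high, long side along its y, origin: centre of its underside. Three bays in a row at y = -80, 0 and +80 mm, each 20 mm (x) by 64 mm (y), bay floor 12 mm above the bench, open on top. One blank in each, in any order.
- glue: White glue bottle, 56 mm across, 130 mm tall, loose, origin at the centre of its underside. Bystander.
- sanding_block: Cork sanding block, 110 x 65 x 35 mm, loose, origin at the centre of its underside. Bystander.
- pot: Open steel pot, 80 mm across, 90 mm tall, loose, origin at the centre of its underside. Bystander.

How it is judged:
By the outcome, as a careful person would: the job done as asked, in the order asked, and still so for the second after the job is handed in, with the robot touching nothing.
It also fails if it takes over 72 s, if anything falls off the work surface, if the arm or the gripper's body presses on something with over 40 N, if the wrist force passes 120 N, or if a joint passes its speed limit or range.

## Working session

There is one attempt and no reset: what is moved stays moved. The work goes in short steps, Python scripts to look and compute and a tool call to move; the robot and the scene stay as the last step left them, time stands still between calls to the robot, and variables do not carry over. Pictures are saved under pics/ and viewed, about 8 in all and at most 12, crops included, and the job is handed in when it is done.

Besides the shell and the picture viewer there is one more tool, called after ">>>" in YAML: its name, and indented under it one key for each argument. servo_tool: Moves the arm, as the interface text tells. Its arguments: {"type":"object","properties":{"commands":{"type":"array","items":{"type":"array"}},"squeeze":{"type":"number"}},"required":["commands"]}

```bash
ls; mkdir -p pics
python3 - <<'E'
from plant import arm,capture
import cv2,pickle
print(arm.sense(),arm.grip_depth)
for n in("scene","top","wrist"):
    c=capture(n);pickle.dump(c,open(f"pics/{n}0.pkl","wb"));cv2.imwrite(f"pics/{n}0.png",c["color"][:,:,::-1])
    print(n,c["fov_y"],c["cx"],c["cy"],c["k1"],c["cam_to_world"].round(3).tolist())
E
```

```text
pics
{'t': 0.0, 'qpos': array([ 6.95225871e+01,  1.72145717e+01,  8.71812904e+01,  6.44377045e-04,
        7.56707482e+01, -3.81822184e+00]), 'qvel': array([-0.00458832,  0.06841493, -0.02519228, -0.01758537,  0.10845597,
       -0.01452788]), 'effort': array([ 4.00436829e-04, -5.43506706e+01, -3.61790192e+01, -1.30671483e-04,
        4.01973506e-03, -2.84124958e-06]), 'position': array([0.15760983, 0.52668123, 0.23072412]), 'tool_rot': array([ -94.35507286,   89.93338679, -111.0144238 ]), 'ft_force': array([-0.3985197 , -0.68890041,  0.4524253 ]), 'wrist_torque': array([-0.0114919 , -0.02282791,  0.00346483]), 'width': 0.08563791021292434} 0.0187
scene 50.4881350522832 321.08916689825935 239.82978024353272 -0.11670037790896412 [[0.628, -0.662, 0.41, 0.976], [0.778, 0.524, -0.346, -0.273], [0.015, 0.536, 0.844, 0.766], [0.0, 0.0, 0.0, 1.0]]
top 55.48045524440908 318.11226487260643 241.02545486174267 -0.018830902178571043 [[0.014, 0.996, -0.09, 0.539], [-1.0, 0.014, -0.0, -0.006], [0.001, 0.09, 0.996, 0.827], [0.0, 0.0, 0.0, 1.0]]
wrist 71.57978615695212 318.6190511979761 242.63153830677004 -0.05818114026391663 [[0.286, -0.914, -0.287, 0.084], [0.958, 0.272, 0.087, 0.548], [-0.002, -0.3, 0.954, 0.373], [0.0, 0.0, 0.0, 1.0]]
```

View pics/scene0.png

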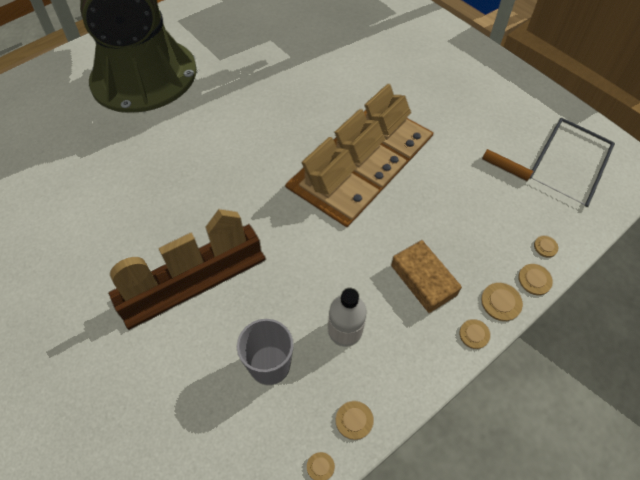

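View pics/top0.png

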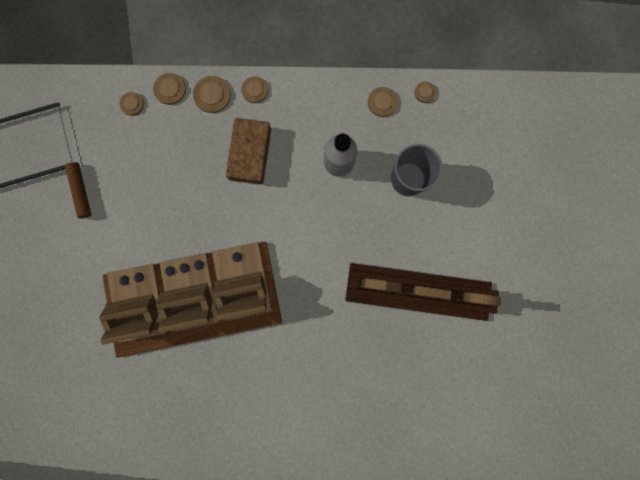

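The scene picture shows the stock box with, left to right (y rising), the round blank (132,275), the square one (182,257) and the pointed one (226,230). The top picture shows the rack at (190,300), with pocket 1 nearest at (238,295), three studs in the middle at (185,310) and two studs at (130,320). Next I need enlarged crops for the corners.

Run:
```python
import cv2,numpy as np
t=cv2.imread("pics/top0.png");s=cv2.imread("pics/scene0.png")
def crop(im,x,y,w,h,k):
    c=cv2.resize(im[y:y+h,x:x+w],None,fx=k,fy=k,interpolation=cv2.INTER_CUBIC)
    c=np.clip(c*1.5,0,255).astype(np.uint8)
    for i in range(0,w,10):
        X=i*k; cv2.line(c,(X,0),(X,8 if (x+i)%50 else 20),(255,255,0),1)
        if (x+i)%50==0: cv2.putText(c,str(x+i),(X,30),0,.4,(255,255,0))
    for j in range(0,h,10):
        Y=j*k; cv2.line(c,(0,Y),(8 if (y+j)%50 else 20,Y),(255,255,0),1)
        if (y+j)%50==0: cv2.putText(c,str(y+j),(22,Y+4),0,.4,(255,255,0))
    return c
a=crop(t,340,250,200,75,4);b=crop(s,100,200,170,130,2)
b=cv2.copyMakeBorder(b,0,0,0,800-b.shape[1],0)
cv2.imwrite("pics/A.png",np.vstack([a,b]))
cv2.imwrite("pics/B.png",crop(t,90,230,200,135,4))
cv2.imwrite("pics/C.png",crop(s,280,80,160,150,4))
```

```text
(no output)
```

View pics/A.png

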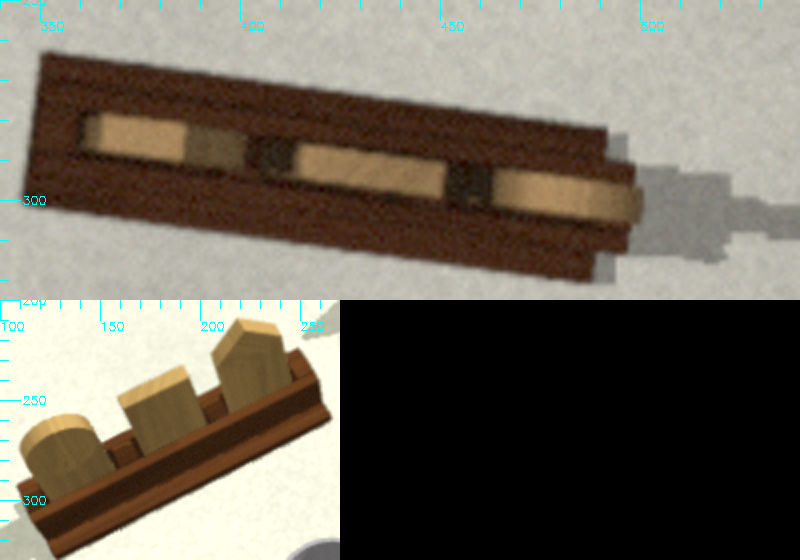

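View pics/B.png

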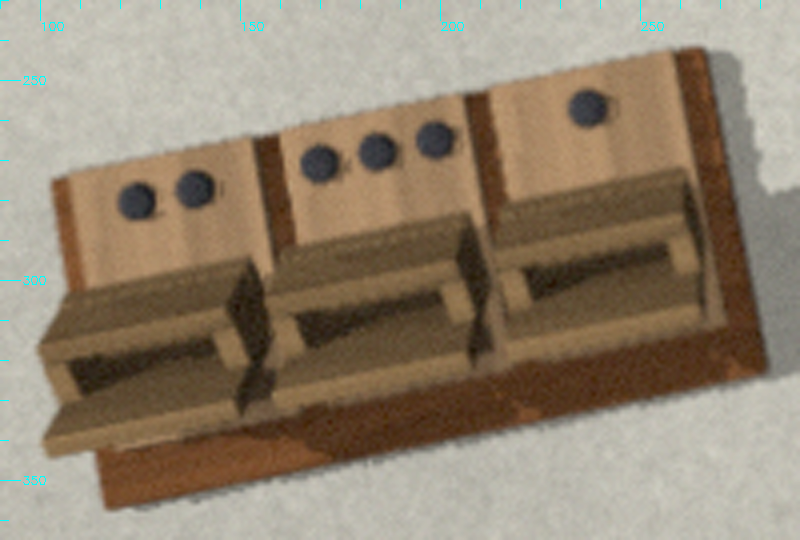

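View pics/C.png

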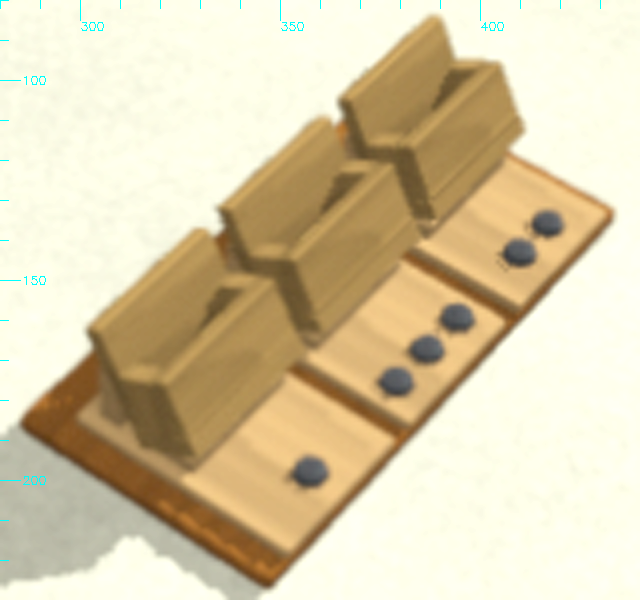

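Picture A gives the stock outline corners and the square blank's top face at about (415,286)–(451,299). B and C show the three pocket mouths and plank corners clearly. I'll fit models with these points.

```bash
cat > h.py <<'E'
import numpy as np,cv2,pickle
from scipy.spatial.transform import Rotation as R
from scipy.optimize import least_squares
def proj(c,P):
    P=np.atleast_2d(P);M=np.linalg.inv(c["cam_to_world"]);q=P@M[:3,:3].T+M[:3,3]
    f=240/np.tan(np.radians(c["fov_y"]/2));a=q[:,0]/-q[:,2];b=-q[:,1]/-q[:,2]
    k=1+c["k1"]*(a*a+b*b);return np.c_[f*a*k+c["cx"],f*b*k+c["cy"]]
def rz(d): return R.from_euler('z',d,degrees=True).as_matrix()
L=R.from_euler('y',-30,degrees=True).as_matrix() # pocket axes in rack frame
def A(X,Y):return (340+X/4,250+Y/4)
def B(X,Y):return (90+X/4,230+Y/4)
def C(X,Y):return (280+X/4,80+Y/4)
def S(X,Y):return (100+X/2,200+(Y-300)/2)
E
cat > fit.py <<'E'
from h import *
T=pickle.load(open("pics/top0.pkl","rb"));Sc=pickle.load(open("pics/scene0.pkl","rb"))
# rack: params x,y,yaw,dx,pz
h=lambda x,y,z:("r",x,y,z)
def pk(y0,x,y,z): return ("p",y0,x,y,z)
m=1e-3
obs=[(T,B(52,178),h(75,150,12)),(T,B(706,47),h(75,-150,12)),(T,B(767,371),h(-75,-150,0)),(T,B(106,508),h(-75,150,12)),
(Sc,C(22,422),h(-75,-150,0)),(Sc,C(270,587),h(75,-150,0)),(Sc,C(614,213),h(75,150,0))]
for y0,l in((-95,[(88,328),(200,229),(165,384),(285,284)]),(0,[(220,208),(325,117),(293,262),(398,170)]),(95,[(340,100),(433,15),(412,150),(500,64)])):
    for q,(x,y,z) in zip(l,[(-19,-40.5,58),(-19,40.5,58),(19,-40.5,32),(19,40.5,32)]): obs.append((Sc,C(*q),pk(y0,x,y,z)))
obs+=[(T,B(48,457),pk(95,-19,40.5,58)),(T,B(40,345),pk(95,19,40.5,32)),(T,B(42,437),pk(95,-9,40.5,58))]
def world(p,o):
    Rr=rz(p[2])
    l=np.array(o[1:4])*m if o[0]=="r" else np.array([p[3],o[1]*m,p[4]])+L@(np.array(o[2:])*m)
    return Rr@l+[p[0],p[1],0]
def res(p): return np.concatenate([(proj(c,world(p,o))[0]-q) for c,q,o in obs])
r=least_squares(res,[.45,.25,10,0,.05],x_scale=[.1,.1,10,.1,.1],loss="soft_l1")
print("rack",r.x.round(4));print(res(r.x).reshape(-1,2).round(1).tolist())
p=r.x
for n,y in((1,-95),(3,0),(2,95)): print("pocket",n,(world(p,pk(y,0,0,0))).round(4))
# stock: x,y,yaw + square blank x,y in stock frame
so=[(T,A(40,52),(35,128,'b')),(T,A(23,206),(-35,128,'b')),(T,A(607,128),(35,-128,'b')),(T,A(592,282),(-35,-128,'b'))]
def w2(s,o): return rz(s[2])@np.array([o[0]*m,o[1]*m,s[3] if o[2]=='b' else o[2]*m])+[s[0],s[1],0]
b=[(T,A(300,145),(7,28,116)),(T,A(449,159),(7,-28,116)),(T,A(444,196),(-7,-28,116)),(T,A(293,179),(-7,28,116)),
 (Sc,S(117,397),(-7,-28,116)),(Sc,S(183,366),(-7,28,116)),(Sc,S(189,378),(7,28,116)),(Sc,S(125,407),(7,-28,116))]
def r2(s,ob): return np.concatenate([proj(c,w2(s,o))[0]-q for c,q,o in ob])
s=least_squares(lambda s:r2(s,so),[.46,-.2,-5,.02],x_scale=[.1,.1,10,.01]);print("stock",s.x.round(4),r2(s.x,so).round(1))
for name,ob in(("square",b),
 ("round",[(Sc,S(21,444),(7,-28,100)),]) ,):
    if name=="round":break
    q=least_squares(lambda u:r2(np.r_[u,0],ob),s.x[:3],x_scale=[.1,.1,10]).x
    d=rz(s.x[2]).T@np.r_[q[:2]-s.x[:2],0];print(name,q.round(4),"in stock",d.round(4),r2(np.r_[q,0],ob).reshape(-1,2).round(1).tolist())
# pointed: ridge ends; 
ob=[(Sc,S(238,320),(-7,0,140)),(Sc,S(244,333),(7,0,140)),(Sc,S(285,345),(7,28,112)),(Sc,S(218,372),(7,-28,112)),(Sc,S(212,357),(-7,-28,112)),(T,A(100,155),(-7,28,112)) ,(T,A(82,150),(-7,28,112))][:5]
u=least_squares(lambda u:r2(np.r_[u,q[2],0],ob),s.x[:2],x_scale=.1).x
print("pointed",u.round(4),(rz(s.x[2]).T@np.r_[u-s.x[:2],0]).round(4),r2(np.r_[u,q[2],0],ob).reshape(-1,2).round(1).tolist())
ob=[(Sc,S(70,414),(-7,0,128)),(Sc,S(75,430),(7,0,128))]
# wireframe overlay
ov={}
for nm,c in(("top",T),("scene",Sc)):
    k=4;im=cv2.resize(c["color"][:,:,::-1],None,fx=k,fy=k,interpolation=cv2.INTER_CUBIC)
    im=np.clip(im*1.4,0,255).astype(np.uint8)
    def poly(P,col): cv2.polylines(im,[((proj(c,np.array(P))+.5)*k).astype(int)],True,col,1)
    for y0 in(-95,0,95):
        for x0,x1,z in((-19,-9,58),(9,19,32)): poly([world(p,pk(y0,x,y,z)) for x,y in((x0,-40.5),(x1,-40.5),(x1,40.5),(x0,40.5))],(0,0,255))
        poly([world(p,pk(y0,x,y,32)) for x,y in((-9,-30.5),(9,-30.5),(9,30.5),(-9,30.5))],(0,255,0))
    poly([world(p,h(x,y,12)) for x,y in((-75,-150),(75,-150),(75,150),(-75,150))],(255,0,0))
    for cx in(80,0,-80):
        poly([w2(np.r_[s.x[:3],0],(x,cx+y,48)) for x,y in((-10,-32),(10,-32),(10,32),(-10,32))],(0,255,0))
    def prof(u,f):
        for x in(-7,7): poly([w2(np.r_[u,q[2],0],(x,y,12+z)) for y,z in f],(0,0,255))
    prof(q[:2],[(-28,0),(-28,104),(28,104),(28,0)])
    prof(u,[(-28,0),(-28,100),(0,128),(28,100),(28,0)])
    ur=(rz(s.x[2])@[0,-.08,0])[:2]+s.x[:2]
    prof(ur,[(-28,0)]+[(-28*np.cos(t),88+28*np.sin(t)) for t in np.linspace(0,np.pi,15)]+[(28,0)])
    ov[nm]=im
print("round nominal",ur.round(4))
o=np.zeros((600,800,3),np.uint8)
def put(im,x,y,w,hh,X,Y,f):
    cc=cv2.resize(im[y*4:(y+hh)*4,x*4:(x+w)*4],(int(w*f),int(hh*f)),interpolation=cv2.INTER_AREA);o[Y:Y+cc.shape[0],X:X+cc.shape[1]]=cc
put(ov["top"],340,255,165,75,0,0,2.4);put(ov["top"],95,235,190,125,0,190,2.1)
put(ov["scene"],100,200,170,130,400,0,2.35);put(ov["scene"],280,80,160,145,420,315,1.95)
cv2.imwrite("pics/ov.png",o)
E
python3 fit.py
```

```text
rack [5.06800e-01 2.22900e-01 1.27646e+01 3.80000e-03 3.99000e-02]
[[-4.7, 0.4], [-3.9, -1.5], [-1.9, -0.3], [-4.1, 1.5], [-1.9, 1.6], [-1.0, 1.3], [-1.2, 1.9], [-0.9, 1.0], [-0.8, -0.1], [0.2, 0.9], [-2.1, -0.9], [-1.2, 0.8], [-1.8, 0.2], [0.4, 0.2], [-0.7, -1.0], [-1.4, 0.6], [-1.4, 0.6], [-0.1, 0.0], [0.7, -0.4], [-3.2, -1.1], [-4.9, -1.4], [-4.1, -1.1]]
pocket 1 [0.5314 0.1311 0.0399]
pocket 3 [0.5105 0.2237 0.0399]
pocket 2 [0.4895 0.3164 0.0399]
stock [ 0.5251 -0.1879 -6.794   0.0069] [ 0.4 -0.1 -0.3  0.3  0.  -0.3 -0.1  0.2]
square [ 0.5278 -0.1834 -6.3547] in stock [0.0022 0.0048 0.    ] [[-0.9, -1.7], [-2.3, -0.7], [-2.0, -0.9], [-0.1, -1.2], [-2.1, -0.5], [-1.6, -1.4], [-0.7, -0.9], [-2.5, 1.3]]
pointed [ 0.5428 -0.1059] [0.0078 0.0835 0.    ] [[-0.1, 1.0], [1.0, 0.9], [-0.8, -2.6], [0.4, -0.2], [-0.5, 0.9]]
round nominal [ 0.5157 -0.2674]
```

View pics/ov.png

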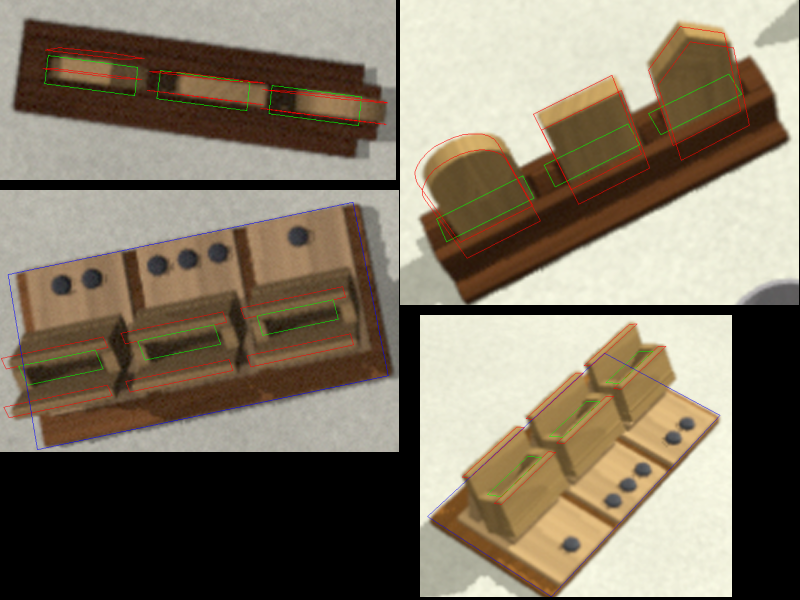

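The overlay shows the scene camera fits well, but the top camera is off by about 4 px (6 mm) sideways on the rack, so the two calibrations disagree. I'll let both camera poses shift slightly in a joint fit, then check it against the gripper itself.

```bash
cat > fit2.py <<'E'
import io,contextlib
with contextlib.redirect_stdout(io.StringIO()): 
    exec(open("fit.py").read())
def pert(c,d):
    c=dict(c);M=c["cam_to_world"].copy();M[:3,3]+=d[:3];M[:3,:3]=R.from_rotvec(d[3:],degrees=True).as_matrix()@M[:3,:3];c["cam_to_world"]=M;return c
so2=so+[(Sc,S(57,557),(35,-128,0)),(Sc,S(330,417),(35,128,0))]
sq=b; po=[(Sc,S(238,320),(-7,0,140)),(Sc,S(244,333),(7,0,140)),(Sc,S(285,345),(7,28,112)),(Sc,S(218,372),(7,-28,112)),(Sc,S(212,357),(-7,-28,112))]
rs=[0,0,0,1,1]  # unused
sig=np.r_[[2e-3]*3,[.3]*3]
def full(v,det=False):
    cams={id(T):pert(T,v[0:6]),id(Sc):pert(Sc,v[6:12])}
    p=v[12:17];st=v[17:21];q=v[21:24];u=v[24:26]
    o=[np.concatenate([proj(cams[id(c)],world(p,o))[0]-z for c,z,o in obs])]
    for s_,ob_ in((st,so2),(np.r_[q,0],sq),(np.r_[u,q[2],0],po)): o.append(np.concatenate([proj(cams[id(c)],w2(s_,oo))[0]-z for c,z,oo in ob_]))
    if det: return o
    return np.concatenate(o+[v[0:6]/sig,v[6:12]/sig])
v0=np.r_[np.zeros(12),p,s.x,q,u]
sc=np.r_[sig,sig,.1,.1,10,.1,.1,.1,.1,10,.01,.1,.1,10,.1,.1]
f=least_squares(full,v0,x_scale=sc,loss="soft_l1");v=f.x
if __name__=="__main__":
    print("camT",v[:6].round(4),"camS",v[6:12].round(4));print("rack",v[12:17].round(4),"stock",v[17:21].round(4),"sq",v[21:24].round(4),"po",v[24:26].round(4))
    for o in full(v,True): print(o.reshape(-1,2).round(1).tolist())
    st=v[17:21]
    for w in(v[21:23],v[24:26]): print("in stock",(rz(st[2]).T@np.r_[w-st[:2],0]).round(4))
    for n,y in((1,-95),(3,0),(2,95)): print("pocket",n,world(v[12:17],pk(y,0,0,0)).round(4))
E
python3 fit2.py
```

```text
camT [ 6.000e-04 -2.000e-04  2.800e-03  3.723e-01  6.880e-02 -2.840e-02] camS [-0.0006  0.0002  0.0006 -0.1334  0.049   0.0597]
rack [5.05700e-01 2.24300e-01 1.23579e+01 1.70000e-03 3.74000e-02] stock [ 5.2380e-01 -1.8330e-01 -6.8761e+00  5.9000e-03] sq [ 0.5265 -0.1823 -6.7677] po [ 0.5406 -0.1072]
[[-1.1, 0.3], [-1.2, -0.4], [0.3, 0.6], [-1.0, 0.9], [-0.5, 0.4], [-0.1, 0.4], [0.6, 1.6], [-0.4, 0.3], [-0.2, -0.5], [0.5, 0.3], [-1.7, -1.2], [-0.5, 0.5], [-1.1, -0.0], [0.8, -0.1], [-0.1, -1.1], [-0.6, 0.4], [-0.4, 0.6], [0.6, -0.1], [1.5, -0.3], [1.0, -0.5], [-0.5, -0.4], [0.2, -0.3]]
[[0.6, 0.3], [-0.1, 0.6], [-0.0, 0.2], [-0.2, 0.7], [0.3, 1.2], [1.2, 0.4]]
[[1.1, -1.2], [-0.4, 0.1], [-0.1, -0.2], [1.8, -0.7], [-0.3, -1.4], [0.2, -2.1], [1.0, -1.6], [-0.8, 0.4]]
[[-0.0, 0.7], [1.0, 0.6], [-0.8, -2.9], [0.4, -0.6], [-0.5, 0.4]]
in stock [0.0026 0.0013 0.    ]
in stock [0.0076 0.0776 0.    ]
pocket 1 [0.5277 0.1319 0.0374]
pocket 3 [0.5074 0.2247 0.0374]
pocket 2 [0.487  0.3175 0.0374]
```

```bash
cat >> h.py <<'E'
def tgt_rot(yaw,lean,flip=1):
    # tool x = -z of blank frame, tool y = flip*blank x ; blank frame: yaw, then leaning by 'lean' to robot
    Bm=rz(yaw)@R.from_euler('y',-lean,degrees=True).as_matrix()
    X=-Bm[:,2];Y=flip*Bm[:,0];return np.c_[X,Y,np.cross(X,Y)]
def cur(s): return R.from_euler('xyz',s["tool_rot"],degrees=True).as_matrix()
def plan(P,M,n,s,pd=4,dg=1):
    """rows from state s to TCP pose P,M in n rows (rounded tool-frame shift, turn)"""
    p=np.array(s["position"]);m=cur(s);out=[]
    for i in range(n):
        k=n-i
        d=m.T@((P-p)/k);w=R.from_matrix(m.T@M).as_rotvec(degrees=True)/k
        d=d.round(pd);w=w.round(dg);out.append((d.tolist(),w.tolist()))
        p=p+m@d;m=m@R.from_rotvec(w,degrees=True).as_matrix()
    for o in out: print(o)
    print("end err mm",((P-p)*1e3).round(1),"deg",R.from_matrix(m.T@M).as_rotvec(degrees=True).round(2))
E
python3 - <<'E'
from h import *; from plant import arm
s=arm.sense();m=cur(s);print(m.round(3))
for fl in(1,-1): print(fl,R.from_matrix(m.T@tgt_rot(-6.8,0,fl)).as_rotvec(degrees=True).round(1),R.from_matrix(m.T@tgt_rot(12.4,30,fl)).as_rotvec(degrees=True).round(1))
fl=1 if (m[:,1]@tgt_rot(-6.8,0,1)[:,1])>0 else -1
plan(np.array([.5265,-.1823,.20]),tgt_rot(-6.8,0,fl),25,s,3,1)
E
```

```text
[[-0.     0.287  0.958]
 [-0.001  0.958 -0.287]
 [-1.    -0.001 -0.   ]]
1 [80.1  0.   0. ] [ 59.5 -15.9  27.1]
-1 [-99.9  -0.    0. ] [-115.9  -31.1  -18.2]
([0.001, -0.023, 0.022], [3.2, 0.0, 0.0])
([0.001, -0.022, 0.024], [3.2, 0.0, 0.0])
([0.001, -0.02, 0.025], [3.2, 0.0, 0.0])
([0.001, -0.019, 0.026], [3.2, 0.0, 0.0])
([0.001, -0.017, 0.027], [3.2, 0.0, 0.0])
([0.001, -0.016, 0.028], [3.2, 0.0, 0.0])
([0.001, -0.014, 0.029], [3.2, 0.0, 0.0])
([0.001, -0.013, 0.029], [3.2, 0.0, 0.0])
([0.001, -0.011, 0.03], [3.2, 0.0, 0.0])
([0.001, -0.009, 0.03], [3.2, 0.0, 0.0])
([0.001, -0.008, 0.031], [3.2, 0.0, 0.0])
([0.001, -0.006, 0.031], [3.2, 0.0, 0.0])
([0.001, -0.004, 0.032], [3.2, 0.0, 0.0])
([0.002, -0.002, 0.032], [3.2, 0.0, 0.0])
([0.001, -0.001, 0.032], [3.2, 0.0, 0.0])
([0.002, 0.001, 0.032], [3.2, 0.0, 0.0])
([0.001, 0.003, 0.032], [3.2, 0.0, 0.0])
([0.002, 0.005, 0.032], [3.2, 0.0, 0.0])
([0.001, 0.006, 0.031], [3.2, 0.0, 0.0])
([0.002, 0.008, 0.031], [3.2, 0.0, 0.0])
([0.001, 0.01, 0.03], [3.2, 0.0, 0.0])
([0.002, 0.012, 0.03], [3.2, 0.0, 0.0])
([0.001, 0.013, 0.029], [3.2, 0.0, 0.0])
([0.002, 0.015, 0.028], [3.3, 0.0, 0.0])
([0.001, 0.016, 0.027], [3.2, 0.0, 0.0])
end err mm [-0.2 -0.5 -0.3] deg [0.04 0.05 0.01]
```

>>> servo_tool:
  commands:
    - [[0.001, -0.023, 0.022], [3.2, 0, 0], 0]
    - [[0.001, -0.022, 0.024], [3.2, 0, 0], 0]
    - [[0.001, -0.02, 0.025], [3.2, 0, 0], 0]
    - [[0.001, -0.019, 0.026], [3.2, 0, 0], 0]
    - [[0.001, -0.017, 0.027], [3.2, 0, 0], 0]

```text
t: 0.65
position: [0.2328, 0.3836, 0.2261]
tool_rot: [-88.8, 90.0, -121.6]
ft_force: [0.3, -0.2, -0.2]
width: 0.0849
```

>>> servo_tool:
  commands:
    - [[0.001, -0.016, 0.028], [3.2, 0, 0], 0]
    - [[0.001, -0.014, 0.029], [3.2, 0, 0], 0]
    - [[0.001, -0.013, 0.029], [3.2, 0, 0], 0]
    - [[0.001, -0.011, 0.03], [3.2, 0, 0], 0]
    - [[0.001, -0.009, 0.03], [3.2, 0, 0], 0]

```text
t: 1.15
position: [0.3068, 0.2423, 0.2212]
tool_rot: [43.9, 90.0, -4.9]
ft_force: [0.0, 0.3, 0.2]
width: 0.085
```

>>> servo_tool:
  commands:
    - [[0.001, -0.008, 0.031], [3.2, 0, 0], 0]
    - [[0.001, -0.006, 0.031], [3.2, 0, 0], 0]
    - [[0.001, -0.004, 0.032], [3.2, 0, 0], 0]
    - [[0.002, -0.002, 0.032], [3.2, 0, 0], 0]
    - [[0.001, -0.001, 0.032], [3.2, 0, 0], 0]

```text
t: 1.65
position: [0.3803, 0.1003, 0.2152]
tool_rot: [-124.6, 90.0, 170.6]
ft_force: [0.4, -0.4, 0.2]
width: 0.0858
```

>>> servo_tool:
  commands:
    - [[0.002, 0.001, 0.032], [3.2, 0, 0], 0]
    - [[0.001, 0.003, 0.032], [3.2, 0, 0], 0]
    - [[0.002, 0.005, 0.032], [3.2, 0, 0], 0]
    - [[0.001, 0.006, 0.031], [3.2, 0, 0], 0]
    - [[0.002, 0.008, 0.031], [3.2, 0, 0], 0]

```text
t: 2.15
position: [0.4536, -0.0421, 0.2072]
tool_rot: [-142.8, 90.0, 136.4]
ft_force: [1.0, 0.5, -0.7]
width: 0.0854
```

>>> servo_tool:
  commands:
    - [[0.001, 0.01, 0.03], [3.2, 0, 0], 0]
    - [[0.002, 0.012, 0.03], [3.2, 0, 0], 0]
    - [[0.001, 0.013, 0.029], [3.2, 0, 0], 0]
    - [[0.002, 0.015, 0.028], [3.3, 0, 0], 0]
    - [[0.001, 0.016, 0.027], [3.2, 0, 0], 0]

```text
t: 2.65
position: [0.5271, -0.1829, 0.1998]
tool_rot: [-109.0, 90.0, 154.1]
ft_force: [-1.0, 0.2, 0.4]
width: 0.0856
```

Run:
```python
from plant import arm,capture
from h import *
ims=[]
for n in("wrist","scene"):
    c=capture(n);pickle.dump(c,open(f"pics/{n}1.pkl","wb"))
    ims.append(np.clip(c["color"][:,:,::-1]*1.4,0,255).astype(np.uint8))
s=arm.sense();pickle.dump(s,open("pics/s1.pkl","wb"));print(s["t"],s["position"],s["tool_rot"],s["ft_force"],s["qpos"].round(1))
a=cv2.resize(ims[0],(800,600));cv2.imwrite("pics/w1.png",a)
```

```text
2.75 [ 0.52732916 -0.18423476  0.19936497] [-83.95754762  89.95075585 179.03913867] [-0.78371293 -1.10463167 -0.18879492] [-23.   19.9  88.   -0.   72.2 -16. ]
```

View pics/w1.png

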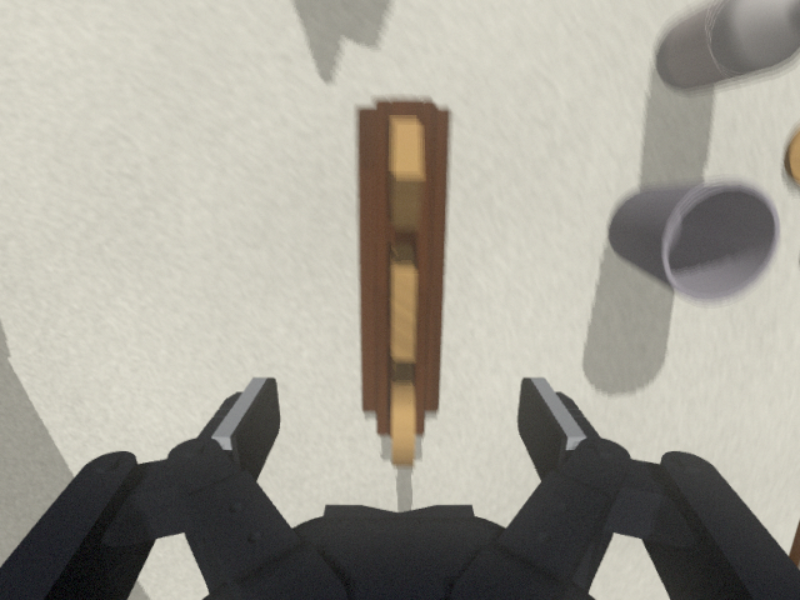

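The wrist picture shows the three blanks in line. The square top is at about (390–417, 262–364), the pointed one's ridge is near row 180, and the round one spans rows 382–466. The jaws straddle them with their mid-line at about x = 400. I'll fit each blank from this.

```bash
cat > fit3.py <<'E'
from h import *
W=pickle.load(open("pics/wrist1.pkl","rb"));s1=pickle.load(open("pics/s1.pkl","rb"))
V=lambda x,y:((x+.5)/1.25-.5,(y+.5)/1.25-.5)
m=1e-3
def pt(u,o): return rz(u[2])@(np.array(o)*m)+[u[0],u[1],0]
sq=[(V(393,262),(-7,28,116)),(V(417,263),(7,28,116)),(V(416,364),(7,-28,116)),(V(390,361),(-7,-28,116))]
po=[(V(391,180),(-7,0,140)),(V(425,180),(7,0,140)),(V(390,117),(-7,28,112)),(V(421,117),(7,28,112))]
arc=[(x,-28*np.cos(t),100+28*np.sin(t)) for x in(-7,7) for t in np.linspace(0,np.pi,41)]
def r(u,ob): return np.concatenate([proj(W,pt(u,o))[0]-z for z,o in ob])
q=least_squares(lambda u:r(u,sq),[.5265,-.182,-6.8],x_scale=[.1,.1,10]).x
print("sq",q.round(4),r(q,sq).round(1))
u=least_squares(lambda u:r(np.r_[u,q[2]],po),[.53,-.107],x_scale=.1).x
print("po",u.round(4),r(np.r_[u,q[2]],po).round(1))
def rr(u):
    P=proj(W,np.array([pt(np.r_[u,q[2]],o) for o in arc]));ext=[P[:,1].min(),P[:,1].max()]
    a=V(390,382);b=V(412,466);mid=P[[20,61],0].mean()
    return [ext[0]-a[1],ext[1]-b[1],mid-V(402.5,420)[0]]
w=least_squares(rr,[.517,-.262],x_scale=.1).x;print("round",w.round(4),np.round(rr(w),1))
print("po-sq, ro-sq in blank frame",(rz(q[2]).T@np.r_[u-q[:2],0]).round(4),(rz(q[2]).T@np.r_[w-q[:2],0]).round(4))
E
python3 fit3.py
python3 - <<'E'
import sys;sys.path.insert(0,'.')
from h import *
import os;os.chdir('.')
s=pickle.load(open("pics/s1.pkl","rb"));print((cur(s)).round(4))
E
```

```text
sq [ 0.5301 -0.1849 -7.9089] [-0.4  3.1  0.6  2.7 -1.1 -4.4  0.9 -2.3]
po [ 0.5398 -0.1097] [ 0.6 -2.7 -2.7 -2.3  2.7  2.4 -0.4  2.9]
round [ 0.5198 -0.2656] [ 1.  -1.1 -0. ]
po-sq, ro-sq in blank frame [-0.0007  0.0759  0.    ] [ 0.0008 -0.0814  0.    ]
[[-9.000e-04  9.925e-01 -1.219e-01]
 [ 0.000e+00 -1.219e-01 -9.925e-01]
 [-1.000e+00 -9.000e-04  1.000e-04]]
```

Run:
```python
from h import *
W=pickle.load(open("pics/wrist1.pkl","rb"));s=pickle.load(open("pics/s1.pkl","rb"));M=cur(s);P=s["position"]
for a in(-.013,-.035):
  for y in(.0428,-.0428):
    for z in(-.011,.011): print(a,y,z,((proj(W,P+M@[a,y,z])[0]+.5)*1.25).round(0))
print(W["cam_to_world"].round(4))
V=lambda x,y:((x+.5)/1.25-.5,(y+.5)/1.25-.5)
# pixel -> plane z
def back(px,z):
    f=lambda u:proj(W,np.r_[u,z])[0]-px
    return least_squares(f,[.53,-.18],x_scale=.1).x
for n,p,z in(("sq -y edge",(403,363),.116),("sq +y?",(405,262),.116),("po sh",(406,117),.112),("po ridge",(408,180),.14),("stock left rail end? ",(401,433),.048),("base +y",(404,108),.006)):
    print(n,back(np.array(V(*p)),z).round(4))
im=cv2.resize(W["color"][75:400,270:370][:,:,::-1],None,fx=4,fy=4,interpolation=cv2.INTER_CUBIC)
im=np.clip(im*1.3,0,255).astype(np.uint8)
sc=pickle.load(open("pics/scene1.pkl","rb"))["color"][180:340,60:300,::-1]
o=np.zeros((600,800,3),np.uint8);r=cv2.rotate(im,cv2.ROTATE_90_COUNTERCLOCKWISE)[:,:1300]
r=cv2.resize(r,(800,int(r.shape[0]*800/r.shape[1])));o[:r.shape[0],:]=r
k=(600-r.shape[0])/160;S2=cv2.resize(sc,None,fx=k,fy=k,interpolation=cv2.INTER_CUBIC);o[r.shape[0]:r.shape[0]+S2.shape[0],:S2.shape[1]]=np.clip(S2*1.3,0,255)
print(r.shape,k);cv2.imwrite("pics/D.png",o)
```

```text
-0.013 0.0428 -0.011 [523. 373.]
-0.013 0.0428 0.011 [517. 428.]
-0.013 -0.0428 -0.011 [277. 373.]
-0.013 -0.0428 0.011 [282. 427.]
-0.035 0.0428 -0.011 [543. 407.]
-0.035 0.0428 0.011 [535. 468.]
-0.035 -0.0428 -0.011 [256. 406.]
-0.035 -0.0428 0.011 [264. 467.]
[[ 9.929e-01  1.135e-01  3.610e-02  5.363e-01]
 [-1.191e-01  9.472e-01  2.978e-01 -1.077e-01]
 [-4.000e-04 -3.000e-01  9.539e-01  3.423e-01]
 [ 0.000e+00  0.000e+00  0.000e+00  1.000e+00]]
sq -y edge [ 0.526  -0.2157]
sq +y? [ 0.5342 -0.1549]
po sh [ 0.5434 -0.0803]
po ridge [ 0.5403 -0.1112]
stock left rail end?  [ 0.5139 -0.3113]
base +y [ 0.5459 -0.0613]
(246, 800, 3) 2.2125
```

View pics/D.png

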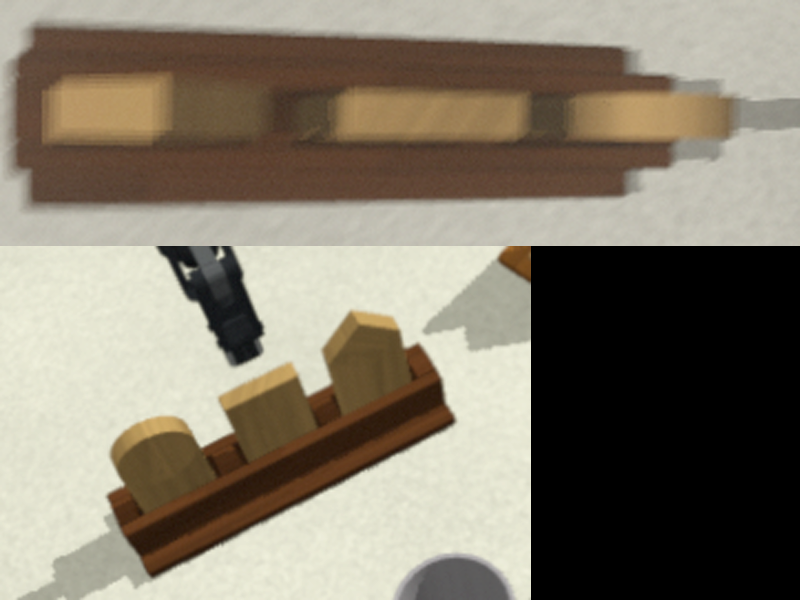

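The close-up confirms the bright area of the square blank includes its sunlit +y side, so I take its −y edge instead. That puts its centre near (0.530, −0.186). Now going down and gripping.

>>> servo_tool:
  commands:
    - [[0.026, 0.0029, 0.0015], [0, 0, 0], 0.3]
    - [[0.026, 0, 0], [0, 0, 0], 0.4]
    - [[0.026, 0, 0], [0, 0, 0], 0.5]
    - [[0.024, 0, 0], [0, 0, 0], 0.5]
    - [[0.02, 0, 0], [0, 0, 0], 0.5]
  squeeze: 40

```text
t: 3.25
position: [0.5289, -0.1828, 0.0768]
tool_rot: [-107.5, 89.9, 155.8]
ft_force: [0.5, -0.3, -0.2]
width: 0.0432
```

>>> servo_tool:
  commands:
    - [[0, 0, 0], [0, 0, 0], 1]
    - [[0, 0, 0], [0, 0, 0], 1]
    - [[0, 0, 0], [0, 0, 0], 1]
    - [[0, 0, 0], [0, 0, 0], 1]
    - [[0, 0, 0], [0, 0, 0], 1]

```text
t: 3.75
position: [0.5297, -0.1835, 0.079]
tool_rot: [73.3, 89.9, -23.4]
ft_force: [0.4, 0.1, -0.5]
width: 0.0136
```

Run:
```python
from plant import arm
from h import *
s=arm.sense();print(s["t"],s["position"],s["ft_force"],s["wrist_torque"],s["width"]);print(cur(s).round(3))
```

```text
3.75 [ 0.5296996  -0.18354201  0.07900611] [ 0.40903062  0.05739091 -0.47322154] [ 0.04150605  0.02623404 -0.01155752] 0.01356707781862834
[[ 0.001  0.993 -0.118]
 [-0.    -0.118 -0.993]
 [-1.     0.001  0.   ]]
```

```bash
cat >> h.py <<'E'
def pocket(n,d,off=(0,0,0),yaw=12.36,org=None):
    o={1:[.5277,.1319,.0374],3:[.5074,.2247,.0374],2:[.487,.3175,.0374]}[n] if org is None else org
    Bm=rz(yaw)@L; return np.array(o)+Bm@(np.array(off)+[0,0,d])
E
python3 - <<'E'
from plant import arm
from h import *
s=dict(arm.sense());s["position"]=s["position"]+[0,0,.125]
print(pocket(1,.175))
plan(pocket(1,.175),tgt_rot(12.36,30),15,s,3,1)
E
```

```text
[0.44222808 0.11317032 0.18895445]
([0.001, -0.008, -0.019], [-1.2, 0.3, 2.0])
([0.001, -0.008, -0.019], [-1.2, 0.3, 2.0])
([0.001, -0.007, -0.019], [-1.2, 0.3, 2.0])
([0.0, -0.007, -0.019], [-1.3, 0.3, 2.0])
([0.0, -0.007, -0.02], [-1.2, 0.4, 2.0])
([0.0, -0.006, -0.02], [-1.3, 0.3, 2.0])
([0.0, -0.006, -0.02], [-1.2, 0.4, 2.0])
([0.0, -0.005, -0.02], [-1.3, 0.3, 2.0])
([0.0, -0.005, -0.02], [-1.2, 0.4, 2.0])
([0.0, -0.004, -0.02], [-1.3, 0.3, 1.9])
([0.0, -0.004, -0.02], [-1.2, 0.4, 2.0])
([0.0, -0.004, -0.02], [-1.3, 0.3, 1.9])
([0.0, -0.003, -0.021], [-1.2, 0.4, 2.0])
([0.001, -0.003, -0.02], [-1.3, 0.3, 1.9])
([0.0, -0.002, -0.021], [-1.2, 0.4, 2.0])
end err mm [ 0.1  0.1 -0. ] deg [-0.02 -0.02 -0.02]
```

>>> servo_tool:
  commands:
    - [[-0.025, 0, 0], [0, 0, 0], 1]
    - [[-0.025, 0, 0], [0, 0, 0], 1]
    - [[-0.025, 0, 0], [0, 0, 0], 1]
    - [[-0.025, 0, 0], [0, 0, 0], 1]
    - [[-0.025, 0, 0], [0, 0, 0], 1]

```text
t: 4.25
position: [0.5294, -0.1834, 0.2047]
tool_rot: [72.7, 90.0, -24.1]
ft_force: [0.7, 0.4, -1.3]
width: 0.0136
```

>>> servo_tool:
  commands:
    - [[0.001, -0.008, -0.019], [-1.2, 0.3, 2.0], 1]
    - [[0.001, -0.008, -0.019], [-1.2, 0.3, 2.0], 1]
    - [[0.001, -0.007, -0.019], [-1.2, 0.3, 2.0], 1]
    - [[0, -0.007, -0.019], [-1.3, 0.3, 2.0], 1]
    - [[0, -0.007, -0.02], [-1.2, 0.4, 2.0], 1]

```text
t: 4.75
position: [0.4997, -0.0842, 0.199]
tool_rot: [95.9, 79.8, 5.3]
ft_force: [0.3, 0.1, -0.2]
width: 0.0135
```

>>> servo_tool:
  commands:
    - [[0, -0.006, -0.02], [-1.3, 0.3, 2.0], 1]
    - [[0, -0.006, -0.02], [-1.2, 0.4, 2.0], 1]
    - [[0, -0.005, -0.02], [-1.3, 0.3, 2.0], 1]
    - [[0, -0.005, -0.02], [-1.2, 0.4, 2.0], 1]
    - [[0, -0.004, -0.02], [-1.3, 0.3, 1.9], 1]

```text
t: 5.25
position: [0.4708, 0.015, 0.1948]
tool_rot: [93.0, 69.8, 8.9]
ft_force: [-0.1, -1.1, -0.0]
width: 0.0133
```

>>> servo_tool:
  commands:
    - [[0, -0.004, -0.02], [-1.2, 0.4, 2.0], 1]
    - [[0, -0.004, -0.02], [-1.3, 0.3, 1.9], 1]
    - [[0, -0.003, -0.021], [-1.2, 0.4, 2.0], 1]
    - [[0.001, -0.003, -0.02], [-1.3, 0.3, 1.9], 1]
    - [[0, -0.002, -0.021], [-1.2, 0.4, 2.0], 1]

```text
t: 5.75
position: [0.4416, 0.1139, 0.1889]
tool_rot: [90.1, 59.9, 12.5]
ft_force: [0.0, 0.4, -1.3]
width: 0.0137
```

Run:
```python
from plant import arm,capture
from h import *
D={n:capture(n) for n in("scene","wrist","top")};s=arm.sense();D["s"]=s;pickle.dump(D,open("pics/d2.pkl","wb"))
M=cur(s);print(s["t"],s["position"],s["ft_force"]);print("err",(M.T@(pocket(1,.175)-s["position"])).round(4),R.from_matrix(M.T@tgt_rot(12.36,30)).as_rotvec(degrees=True).round(2),s["qpos"].round(0))
c=D["scene"]["color"][60:260,270:470,::-1];a=np.clip(cv2.resize(c,(600,600),interpolation=cv2.INTER_CUBIC)*1.3,0,255)
t=cv2.resize(D["wrist"]["color"][:,:,::-1],(640,480))
cv2.imwrite("pics/E.png",a);cv2.imwrite("pics/F.png",np.clip(cv2.resize(t,(800,600))*1.3,0,255))
```

```text
5.9 [0.44149739 0.11390287 0.18879713] [ 0.32453363  1.02435599 -0.09046977]
err [0.0001 0.0006 0.0009] [ 0.05 -0.09  0.01] [  9.  -6. 124.   3.  33.  -6.][ WARN:0@8.751] global loadsave.cpp:1063 imwrite_ Unsupported depth image for selected encoder is fallbacked to CV_8U.
```

View pics/E.png

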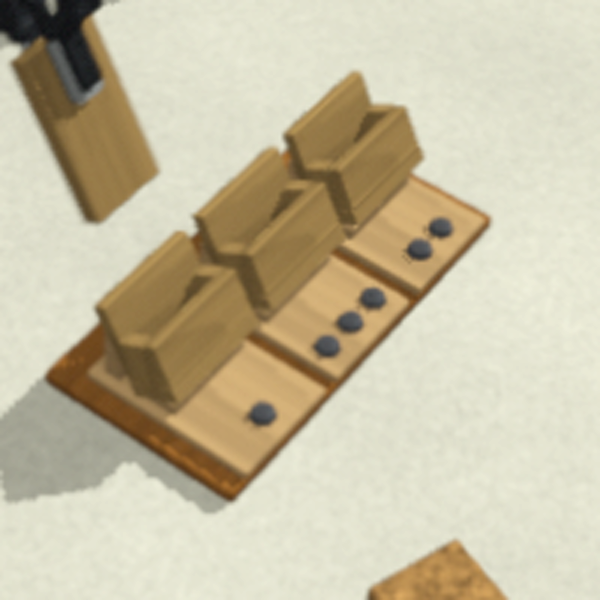

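This picture shows the held blank's foot edge from (97,222) to (158,172), and pocket 1 with its far-board top edge from (154,348) to (244,274), all in one camera. I'll compare the two through that camera.

```bash
cat > cmp.py <<'E'
import io,contextlib
with contextlib.redirect_stdout(io.StringIO()): exec(open("fit.py").read())
# rack from raw scene camera alone
os_=[o for o in obs if o[0] is Sc]
def rs(p): return np.concatenate([(proj(Sc,world(p,o))[0]-q) for c,q,o in os_])
ra=least_squares(rs,p,x_scale=[.1,.1,10,.1,.1],loss="soft_l1").x
def held(pts,s,Bm=None):
    """pts: [(pixel,(x,y,z mm in blank frame))] -> blank foot position in tool-aligned blank frame rel. TCP, raw scene cam"""
    M=cur(s);Bf=np.c_[M[:,1],-M[:,2],-M[:,0]]
    g=lambda d:np.concatenate([proj(Sc,s["position"]+Bf@(d+np.array(o)*m))[0]-q for q,o in pts])
    d=least_squares(g,[0,0,-.067],x_scale=.01).x
    return s["position"]+Bf@d,d,g(d)
def rel(foot,y0,p=None):
    p=ra if p is None else p
    o=world(p,pk(y0,0,0,0));return (rz(p[2])@L).T@(foot-o)
E
cat > c1.py <<'E'
exec(open("cmp.py").read())
print("rack raw scene",ra.round(4),rs(ra).reshape(-1,2).round(1).tolist())
D=pickle.load(open("pics/d2.pkl","rb"));E=lambda X,Y:(270+X/3-.3,60+Y/3-.3)
F,d,g=held([(E(97,222),(7,-28,0)),(E(158,172),(7,28,0)),(E(88,217),(-7,-28,0))],D["s"])
print("foot rel TCP in blank frame",d.round(4),g.round(1));print("foot in pocket1 frame",rel(F,-95).round(4))
E
python3 c1.py
```

```text
rack raw scene [5.05900e-01 2.27500e-01 1.24836e+01 2.30000e-03 3.58000e-02] [[-0.4, -0.2], [0.1, -0.4], [0.3, 1.0], [0.1, 0.4], [0.1, -0.5], [0.9, 0.2], [-1.5, -1.2], [-0.3, 0.6], [-1.0, 0.1], [1.1, -0.1], [-0.1, -1.1], [-0.6, 0.5], [-0.5, 0.8], [0.6, -0.0], [1.4, -0.2]]
foot rel TCP in blank frame [-0.0627  0.0454 -0.0968] [ 1.1 -0.5 -0.4 -0.3 -0.8  0.8]
foot in pocket1 frame [-0.0639  0.0435  0.0805]
```

```bash
sed -i 's/    d=least_squares(g,\[0,0,-.067\],x_scale=.01).x/    e=lambda u:np.r_[0,u]\n    d=e(least_squares(lambda u:g(e(u)),[0,-.067],x_scale=.01).x)/' cmp.py; python3 c1.py | tail -2
```

```text
foot rel TCP in blank frame [ 0.      0.0001 -0.0644] [ 0.8 -0.   0.9 -1.3 -1.6  1.3]
foot in pocket1 frame [-0.0012 -0.0019  0.1129]
```

View pics/F.png

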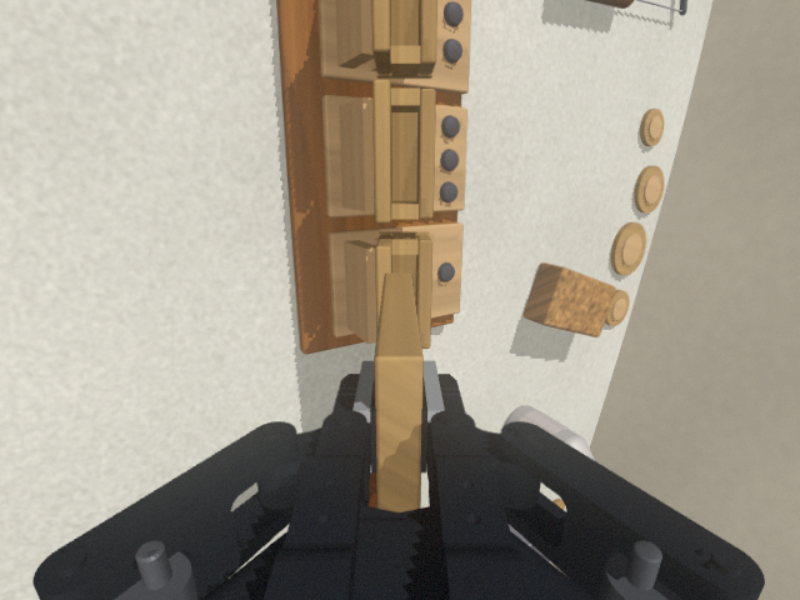

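F looks along the pocket axis. The blank's top edge is at row 355 and its foot edge at row 274 (x 386–411). Pocket 1's boards are at x 376–391 and 419–431, and pocket 3's rows run 80–221. I'll use these for a direct relative check.

```bash
cat > wr.py <<'E'
from h import *
m=1e-3
V=lambda x,y:np.array([(x+.5)/1.25-.5,(y+.5)/1.25-.5])
def wfit(W,s,foot,pks,h0,n0):
    """tool-frame: camera pose error absorbed by a small rotation (2 dof) from blank points; returns foot y offset, pocket pose"""
    M=cur(s);Bf=np.c_[M[:,1],-M[:,2],-M[:,0]];T0=s["position"]
    def blank(u): # u: dy,h, camera rot (2)
        c=dict(W);K=W["cam_to_world"].copy();K[:3,:3]=R.from_rotvec(u[2]*M[:,1]+u[3]*M[:,2],degrees=True).as_matrix()@K[:3,:3];c["cam_to_world"]=K
        return c,np.concatenate([proj(c,T0+Bf@(np.array([0,u[0],-u[1]])+np.array(o)*m))[0]-q for q,o in foot])
    return M,Bf,T0,blank
D=pickle.load(open("pics/d2.pkl","rb"));W=D["wrist"];s=D["s"];M=cur(s);Bf=np.c_[M[:,1],-M[:,2],-M[:,0]];P=s["position"]
bl=[(V(386,274),(-7,28,0)),(V(411,274),(7,28,0)),(V(375,355),(-7,28,104)),(V(421,355),(7,28,104))]
g=lambda u:np.concatenate([proj(W,P+Bf@(np.array([u[0],u[1],-u[2]])+np.array(o)*m))[0]-q for q,o in bl])
d=least_squares(g,[0,0,.065],x_scale=.01).x;print("foot rel TCP",d.round(4),g(d).round(1))
pp=[]
for y0,l in((0,[(375,80),(391,82),(375,221),(391,222),(420,90),(435,90),(420,218),(434,218)]),(-95,[(376,235),(391,237),(419,237),(431,238),(431,347)])):
    nm=[(-19,40.5,58),(-9,40.5,58),(-19,-40.5,58),(-9,-40.5,58),(9,40.5,32),(19,40.5,32),(9,-40.5,32),(19,-40.5,32)] if y0==0 else [(-19,40.5,58),(-9,40.5,58),(9,40.5,32),(19,40.5,32),(19,-40.5,32)]
    pp+=[(V(*q),np.array(o)*m+[0,(y0+95)*m,0]) for q,o in zip(l,nm)]
# pocket-1 frame rel. tool: origin o in Bf axes (+ small rotation about Bf z, and the lean)
def gp(u):
    Q=Bf@R.from_rotvec(u[3:6],degrees=True).as_matrix()
    return np.concatenate([proj(W,P+Bf@u[:3]+Q@o)[0]-q for q,o in pp])
u=least_squares(lambda u:np.r_[gp(u),u[3:]/1],[0,0,-.175,0,0,0],x_scale=[.01]*3+[1]*3,loss="soft_l1").x
print("pocket1 rel TCP (blank axes)",u.round(4));print(gp(u).reshape(-1,2).round(1).tolist())
print("foot minus pocket",(np.array([d[0],d[1],-d[2]])-u[:3]).round(4))
E
sed -i '/^def wfit/,/^    return M,Bf/d' wr.py; python3 wr.py
```

```text
foot rel TCP [-0.0011 -0.0024  0.0758] [-0.9  0.2 -0.1  0.2 -0.  -0.1  0.6 -0.1]
pocket1 rel TCP (blank axes) [ 0.0046 -0.0065 -0.1785 -1.2652 -0.6439  0.0888]
[[-0.8, 0.5], [0.1, -1.2], [0.5, -0.3], [0.4, -1.1], [0.1, 0.1], [0.6, 0.2], [-1.1, -0.5], [-0.7, -0.4], [-0.0, 6.3], [0.5, 4.7], [-0.5, 0.6], [1.4, -0.1], [-0.6, -0.6]]
foot minus pocket [-0.0058  0.0041  0.1028]
```

Cameras agree only to a few millimetres, so I'll finish by touch. I'll enter past the tall robot-side board with a +x bias while staying above the low boards, then touch the tall board's inner face to locate x.

>>> servo_tool:
  commands:
    - [[0, 0.007, 0], [0, 0, 0], 1]
    - [[0.018, 0, 0], [0, 0, 0], 1]
    - [[0.02, 0, 0], [0, 0, 0], 1]
    - [[0.02, 0, 0], [0, 0, 0], 1]
    - [[0, 0, 0], [0, 0, 0], 1]

```text
t: 6.4
position: [0.4767, 0.1201, 0.1402]
tool_rot: [90.1, 60.2, 12.4]
ft_force: [-0.1, -0.3, -0.4]
width: 0.0132
```

>>> servo_tool:
  commands:
    - [[0, -0.001, 0], [0, 0, 0], 1]
    - [[0, -0.001, 0], [0, 0, 0], 1]
    - [[0, -0.001, 0], [0, 0, 0], 1]
    - [[0, -0.001, 0], [0, 0, 0], 1]
    - [[0, 0, 0], [0, 0, 0], 1]

```text
t: 6.9
position: [0.4727, 0.12, 0.1401]
tool_rot: [90.1, 60.0, 12.4]
ft_force: [0.6, 0.5, -0.9]
width: 0.0136
```

>>> servo_tool:
  commands:
    - [[0, -0.001, 0], [0, 0, 0], 1]
    - [[0, -0.001, 0], [0, 0, 0], 1]
    - [[0, -0.001, 0], [0, 0, 0], 1]
    - [[0, 0, 0], [0, 0, 0], 1]
    - [[0, 0, 0], [0, 0, 0], 1]

```text
t: 7.4
position: [0.4714, 0.1196, 0.1394]
tool_rot: [90.1, 59.8, 12.4]
ft_force: [7.1, 2.3, 0.1]
width: 0.0138
```

```bash
cat > st.py <<'E'
from plant import arm
from h import *
import sys
s=arm.sense();M=cur(s);n=int(sys.argv[1]);o=pocket(n,0)
print("t",s["t"],"TCP in pocket",((rz(12.36)@L).T@(s["position"]-o)*1e3).round(1),"F tool",(M.T@s["ft_force"]).round(1),"w",s["width"].round(4))
E
python3 st.py 1
```

```text
Traceback (most recent call last):
  File "st.py", line 5, in <module>
    print("t",s["t"],"TCP in pocket",((rz(12.36)@L).T@(s["position"]-o)*1e3).round(1),"F tool",(M.T@s["ft_force"]).round(1),"w",s["width"].round(4))
                                                                                                                                ^^^^^^^^^^^^^^^^
AttributeError: 'float' object has no attribute 'round'
```

```bash
sed -i 's/s\["width"\].round(4)/s["width"]/' st.py; python3 st.py 1
```

```text
t 7.4 TCP in pocket [1.100e+00 1.000e-01 1.171e+02] F tool [ 3.6  6.5 -0.7] w 0.013765039804958948
```

>>> servo_tool:
  commands:
    - [[0, 0.001, 0], [0, 0, 0], 1]
    - [[0, 0, 0], [0, 0, 0], 1]
    - [[0, 0, 0], [0, 0, 0], 1]
    - [[0, 0, 0], [0, 0, 0], 1]
    - [[0, 0, 0], [0, 0, 0], 1]

```text
t: 7.9
position: [0.4716, 0.1197, 0.1394]
tool_rot: [90.1, 59.9, 12.4]
ft_force: [3.9, 1.1, 5.8]
width: 0.0138
```

```bash
python3 st.py 1
```

```text
t 7.9 TCP in pocket [1.30e+00 1.00e-01 1.17e+02] F tool [-3.   6.4 -0.2] w 0.013819893373487633
```

>>> servo_tool:
  commands:
    - [[0, 0.001, 0], [0, 0, 0], 1]
    - [[0, 0, 0], [0, 0, 0], 1]
    - [[0, 0, 0], [0, 0, 0], 1]
    - [[0, 0, 0], [0, 0, 0], 1]
    - [[0, 0, 0], [0, 0, 0], 1]

```text
t: 8.4
position: [0.4719, 0.1198, 0.1393]
tool_rot: [90.1, 60.0, 12.4]
ft_force: [2.7, 1.1, 4.2]
width: 0.0138
```

```bash
python3 st.py 1
```

```text
t 8.4 TCP in pocket [1.500e+00 1.000e-01 1.168e+02] F tool [-2.2  4.6 -0.5] w 0.013806884096077323
```

>>> servo_tool:
  commands:
    - [[0, 0.001, 0], [0, 0, 0], 1]
    - [[0, 0, 0], [0, 0, 0], 1]
    - [[0, 0, 0], [0, 0, 0], 1]
    - [[0, 0, 0], [0, 0, 0], 1]
    - [[0, 0, 0], [0, 0, 0], 1]

```text
t: 8.9
position: [0.4724, 0.1199, 0.1393]
tool_rot: [90.1, 60.1, 12.5]
ft_force: [0.2, -0.5, -1.1]
width: 0.0136
```

```bash
python3 st.py 1
```

```text
t 8.9 TCP in pocket [2.000e+00 1.000e-01 1.165e+02] F tool [ 1.  -0.4  0.5] w 0.01361726955492956
```

Contact is found at about 1.8 mm, so the slot centre is at 3.8 mm. I'll shift 2 mm and advance gently.

>>> servo_tool:
  commands:
    - [[0, 0.0018, 0], [0, 0, 0], 1]
    - [[0.004, 0, 0], [0, 0, 0], 1]
    - [[0.004, 0, 0], [0, 0, 0], 1]
    - [[0.004, 0, 0], [0, 0, 0], 1]
    - [[0, 0, 0], [0, 0, 0], 1]

```text
t: 9.4
position: [0.48, 0.1216, 0.1295]
tool_rot: [90.1, 60.1, 12.5]
ft_force: [-1.0, -0.2, -0.8]
width: 0.0136
```

```bash
python3 st.py 1
```

```text
t 9.4 TCP in pocket [3.800e+00 1.000e-01 1.041e+02] F tool [ 0.1 -1.3 -0. ] w 0.013592829919748072
```

>>> servo_tool:
  commands:
    - [[0.002, 0, 0], [0, 0, 0], 1]
    - [[0.002, 0, 0], [0, 0, 0], 1]
    - [[0.002, 0, 0], [0, 0, 0], 1]
    - [[0.002, 0, 0], [0, 0, 0], 1]
    - [[0, 0, 0], [0, 0, 0], 1]

```text
t: 9.9
position: [0.4843, 0.1215, 0.1252]
tool_rot: [89.9, 59.9, 12.3]
ft_force: [-31.1, -23.4, 41.3]
width: 0.0134
```

```bash
python3 st.py 1
```

```text
t 9.9 TCP in pocket [ 5.3 -0.9 98.3] F tool [-53.5  -9.9  16.2] w 0.013361477730920635
```

Run:
```python
from plant import arm
from h import *
s=arm.sense();M=cur(s);print("torque in tool axes",(M.T@s["wrist_torque"]).round(2),"F",(M.T@s["ft_force"]).round(1))
```

```text
torque in tool axes [-0.33 -2.33 -2.6 ] F [-53.5  -9.9  16.2]
```

>>> servo_tool:
  commands:
    - [[-0.006, 0, 0], [0, 0, 0], 1]
    - [[-0.003, 0, 0.003], [0, 0, 0], 1]
    - [[0, 0, 0], [0, 0, 0], 1]
    - [[0, 0, 0], [0, 0, 0], 1]
    - [[0, 0, 0], [0, 0, 0], 1]

```text
t: 10.4
position: [0.4803, 0.1186, 0.1308]
tool_rot: [90.1, 60.1, 12.5]
ft_force: [-0.2, 0.5, 0.1]
width: 0.0136
```

```bash
python3 st.py 1
```

```text
t 10.4 TCP in pocket [  4.1  -2.8 105.5] F tool [-0.1 -0.1 -0.6] w 0.013561420387942969
```

The torque places that contact at the blank's +y edge, on the cheek top. The shift toward −y I just made is therefore right. Trying again.

>>> servo_tool:
  commands:
    - [[0.003, 0, 0.001], [0, 0, 0], 1]
    - [[0.003, 0, 0], [0, 0, 0], 1]
    - [[0.002, 0, 0], [0, 0, 0], 1]
    - [[0.002, 0, 0], [0, 0, 0], 1]
    - [[0.002, 0, 0], [0, 0, 0], 1]

```text
t: 10.9
position: [0.4864, 0.1189, 0.1205]
tool_rot: [90.1, 60.0, 12.5]
ft_force: [-0.7, -1.2, -0.5]
width: 0.0138
```

```bash
cat >> st.py <<'E'
print("torque tool",(M.T@s["wrist_torque"]).round(2))
E
python3 st.py 1
```

```text
t 10.9 TCP in pocket [ 4.2 -3.8 93.5] F tool [-0.  -1.1  1. ] w 0.013764101760299966
torque tool [ 0.    0.01 -0.3 ]
```

It's in with no force. Continuing down.

>>> servo_tool:
  commands:
    - [[0.004, 0, 0], [0, 0, 0], 1]
    - [[0.004, 0, 0], [0, 0, 0], 1]
    - [[0.004, 0, 0], [0, 0, 0], 1]
    - [[0.004, 0, 0], [0, 0, 0], 1]
    - [[0.002, 0, 0], [0, 0, 0], 1]

```text
t: 11.4
position: [0.4952, 0.1208, 0.1047]
tool_rot: [90.1, 60.1, 12.5]
ft_force: [-0.3, 0.2, -0.9]
width: 0.0136
```

```bash
python3 st.py 1
```

```text
t 11.4 TCP in pocket [ 4.1 -3.8 75.3] F tool [ 0.7 -0.7 -0.3] w 0.01363509293941079
torque tool [-0.02  0.02 -0.29]
```

>>> servo_tool:
  commands:
    - [[0.002, 0, 0], [0, 0, 0], 1]
    - [[0.001, 0, 0], [0, 0, 0], 1]
    - [[0.001, 0, 0], [0, 0, 0], 1]
    - [[0.001, 0, 0], [0, 0, 0], 1]
    - [[0, 0, 0], [0, 0, 0], 1]

```text
t: 11.9
position: [0.4976, 0.1214, 0.1008]
tool_rot: [90.1, 60.0, 12.4]
ft_force: [0.3, -0.3, -1.0]
width: 0.0138
```

```bash
python3 st.py 1
```

```text
t 11.9 TCP in pocket [ 4.3 -3.8 70.7] F tool [ 1.  -0.3  0.4] w 0.013808518486129453
torque tool [-0.02 -0.02 -0.29]
```

>>> servo_tool:
  commands:
    - [[0.001, 0, 0], [0, 0, 0], 1]
    - [[0.001, 0, 0], [0, 0, 0], 1]
    - [[0.001, 0, 0], [0, 0, 0], 1]
    - [[0.001, 0, 0], [0, 0, 0], 1]
    - [[0, 0, 0], [0, 0, 0], 1]

```text
t: 12.4
position: [0.499, 0.1225, 0.0989]
tool_rot: [90.2, 60.0, 12.6]
ft_force: [-35.0, 2.8, 41.4]
width: 0.0133
```

```bash
python3 st.py 1
```

```text
t 12.4 TCP in pocket [ 4.7 -3.  68.3] F tool [-52.6  -8.4 -10.3] w 0.013263604928736563
torque tool [ 0.1   1.26 -2.38]
```

The floor is reached at TCP depth 68.5 mm, which matches the grip height of 67 mm. Easing off, releasing and backing out.

>>> servo_tool:
  commands:
    - [[-0.003, 0, 0], [0, 0, 0], 1]
    - [[0, 0, 0], [0, 0, 0], 0.8]
    - [[0, 0, 0], [0, 0, 0], 0.7]
    - [[0, 0, 0], [0, 0, 0], 0.6]
    - [[0, 0, 0], [0, 0, 0], 0.5]

```text
t: 12.9
position: [0.4981, 0.1214, 0.0997]
tool_rot: [90.1, 60.0, 12.4]
ft_force: [-0.2, -0.5, -0.4]
width: 0.0427
```

>>> servo_tool:
  commands:
    - [[-0.01, 0, 0], [0, 0, 0], 0.4]
    - [[-0.02, 0, 0], [0, 0, 0], 0.3]
    - [[-0.03, 0, 0], [0, 0, 0], 0.2]
    - [[-0.03, 0, 0], [0, 0, 0], 0.2]
    - [[-0.03, 0, 0], [0, 0, 0], 0.2]

```text
t: 13.4
position: [0.4385, 0.1083, 0.2052]
tool_rot: [90.1, 60.0, 12.4]
ft_force: [0.2, 1.0, -0.1]
width: 0.0681
```

```bash
python3 - <<'E'
from plant import arm,capture
from h import *
D={n:capture(n) for n in("scene","wrist","top")};s=arm.sense();D["s"]=s;pickle.dump(D,open("pics/d3.pkl","wb"))
print(s["t"],s["position"],s["ft_force"],s["width"])
plan(np.array([.520,-.2635,.20]),tgt_rot(-7,0),20,s,3,1)
E
cat > c3.py <<'E'
exec(open("cmp.py").read())
# compare seated square top corners in scene by projecting seated model (leaning, foot z 0) in raw-scene pocket fit; report edge positions by gradient along short normals
D=pickle.load(open("pics/d3.pkl","rb"));g=cv2.GaussianBlur(cv2.cvtColor(D["scene"]["color"],cv2.COLOR_RGB2GRAY),(3,3),0).astype(float)
b0=cv2.GaussianBlur(cv2.cvtColor(Sc["color"],cv2.COLOR_RGB2GRAY),(3,3),0).astype(float)
for z in(94,99,104,109,114):
    P=[proj(Sc,world(ra,pk(-95,x,y,z)))[0].round(1) for x in(-9,5) for y in(-28,28)]
    print(z,[list(map(float,q)) for q in P])
d=(np.abs(g-b0)>12)
lab,n=cv2.connectedComponents(d.astype(np.uint8))[1],0
sub=d[70:200,270:400];ys,xs=np.nonzero(sub);print("changed box x",xs.min()+270,xs.max()+270,"y",ys.min()+70,ys.max()+70)
E
python3 c3.py
```

```text
13.55 [0.43957026 0.10851345 0.2058599 ] [-1.12532256  0.28797466  0.22922885] 0.06831615952189353
([0.0, -0.0, 0.019], [0.9, -0.3, -1.5])
([0.0, 0.0, 0.019], [0.9, -0.3, -1.5])
([0.0, 0.0, 0.019], [0.9, -0.3, -1.5])
([0.001, 0.001, 0.019], [0.9, -0.2, -1.5])
([0.001, 0.001, 0.019], [1.0, -0.2, -1.5])
([0.001, 0.001, 0.019], [1.0, -0.3, -1.5])
([0.001, 0.002, 0.019], [0.9, -0.3, -1.5])
([0.001, 0.002, 0.019], [0.9, -0.2, -1.5])
([0.001, 0.002, 0.019], [1.0, -0.2, -1.5])
([0.001, 0.003, 0.019], [1.0, -0.3, -1.5])
([0.001, 0.003, 0.019], [0.9, -0.3, -1.5])
([0.0, 0.003, 0.019], [0.9, -0.2, -1.5])
([0.001, 0.004, 0.019], [1.0, -0.2, -1.5])
([0.0, 0.004, 0.018], [1.0, -0.3, -1.5])
([0.0, 0.004, 0.018], [0.9, -0.2, -1.5])
([0.0, 0.005, 0.018], [1.0, -0.3, -1.5])
([0.001, 0.005, 0.018], [0.9, -0.2, -1.5])
([0.0, 0.005, 0.018], [1.0, -0.3, -1.5])
([0.0, 0.006, 0.019], [0.9, -0.2, -1.5])
([0.001, 0.006, 0.018], [1.0, -0.3, -1.4])
end err mm [ 0.4 -0.1  0.1] deg [-0.04  0.01 -0.02]
94 [[302.2, 141.8], [322.3, 124.1], [307.6, 142.3], [327.7, 124.4]]
99 [[301.1, 139.4], [321.2, 121.7], [306.4, 139.9], [326.6, 122.0]]
104 [[299.9, 137.0], [320.1, 119.3], [305.3, 137.4], [325.6, 119.5]]
109 [[298.8, 134.6], [319.1, 116.9], [304.1, 135.0], [324.5, 117.1]]
114 [[297.6, 132.2], [318.0, 114.5], [302.9, 132.5], [323.4, 114.7]]
changed box x 270 339 y 70 173
```

>>> servo_tool:
  commands:
    - [[0, 0, 0.019], [0.9, -0.3, -1.5], 0.2]
    - [[0, 0, 0.019], [0.9, -0.3, -1.5], 0.2]
    - [[0, 0, 0.019], [0.9, -0.3, -1.5], 0.2]
    - [[0.001, 0.001, 0.019], [0.9, -0.2, -1.5], 0.2]
    - [[0.001, 0.001, 0.019], [1.0, -0.2, -1.5], 0.2]

```text
t: 14.05
position: [0.4594, 0.0148, 0.2013]
tool_rot: [92.5, 67.7, 9.9]
ft_force: [-1.6, 0.3, 0.1]
width: 0.0684
```

>>> servo_tool:
  commands:
    - [[0.001, 0.001, 0.019], [1.0, -0.3, -1.5], 0.2]
    - [[0.001, 0.002, 0.019], [0.9, -0.3, -1.5], 0.2]
    - [[0.001, 0.002, 0.019], [0.9, -0.2, -1.5], 0.2]
    - [[0.001, 0.002, 0.019], [1.0, -0.2, -1.5], 0.2]
    - [[0.001, 0.003, 0.019], [1.0, -0.3, -1.5], 0.2]

```text
t: 14.55
position: [0.4798, -0.0787, 0.1978]
tool_rot: [95.0, 75.3, 7.4]
ft_force: [0.0, -0.8, -0.4]
width: 0.068
```

>>> servo_tool:
  commands:
    - [[0.001, 0.003, 0.019], [0.9, -0.3, -1.5], 0.2]
    - [[0, 0.003, 0.019], [0.9, -0.2, -1.5], 0.2]
    - [[0.001, 0.004, 0.019], [1.0, -0.2, -1.5], 0.2]
    - [[0, 0.004, 0.018], [1.0, -0.3, -1.5], 0.2]
    - [[0, 0.004, 0.018], [0.9, -0.2, -1.5], 0.2]

```text
t: 15.05
position: [0.4992, -0.1714, 0.1975]
tool_rot: [97.9, 82.9, 5.6]
ft_force: [-1.4, 0.4, 0.3]
width: 0.0685
```

>>> servo_tool:
  commands:
    - [[0, 0.005, 0.018], [1.0, -0.3, -1.5], 0.2]
    - [[0.001, 0.005, 0.018], [0.9, -0.2, -1.5], 0.2]
    - [[0, 0.005, 0.018], [1.0, -0.3, -1.5], 0.2]
    - [[0, 0.006, 0.019], [0.9, -0.2, -1.5], 0.2]
    - [[0.001, 0.006, 0.018], [1.0, -0.3, -1.4], 0.2]

```text
t: 15.55
position: [0.5197, -0.2642, 0.1964]
tool_rot: [-84.1, 89.6, 178.8]
ft_force: [-0.1, 0.1, -0.5]
width: 0.068
```

Run:
```python
from plant import arm,capture
from h import *
D={n:capture(n) for n in("scene","wrist","top")};s=arm.sense();D["s"]=s;pickle.dump(D,open("pics/d4.pkl","wb"))
M=cur(s);print(s["t"],s["position"],s["width"],(M.T@(np.array([.52,-.2635,.2])-s["position"])).round(4),R.from_matrix(M.T@tgt_rot(-7,0)).as_rotvec(degrees=True).round(1))
# wrist: lateral / lengthwise profile of the wood of the round blank: bright & warm pixels
W=D["wrist"];c=W["color"].astype(int);wood=(c[:,:,0]>110)&(c[:,:,0]-c[:,:,2]>35)
l,st=cv2.connectedComponentsWithStats(wood.astype(np.uint8))[1:3];print([x.tolist() for x in st[1:] if x[4]>150])
print("expect: round apex, ends for centre .52,-.2635",[proj(W,np.array([.52,-.2635,0])+rz(-7)@np.array(o)).round(1).tolist() for o in([-.007,0,.128],[.007,0,.128],[0,.028,.1],[0,-.028,.1])])
S=D["scene"];g=S["color"];b0=pickle.load(open("pics/scene0.pkl","rb"))["color"]
d=np.abs(g.astype(int)-b0).max(2)>25;ys,xs=np.nonzero(d[80:190,285:345]);print("scene change near pocket1 x",xs.min()+285,xs.max()+285,"y",ys.min()+80,ys.max()+80)
print("\n".join("".join("#" if v else "." for v in r) for r in d[100:180:2,285:345]))
```

```text
15.7 [ 0.51949442 -0.26376668  0.19600192] 0.0683998654601577 [-0.004   0.0004 -0.0003] [-0.1  0.   0.3]
[[307, 207, 21, 59, 1155]]
expect: round apex, ends for centre .52,-.2635 [[[308.4, 252.3]], [[329.3, 252.3]], [[319.0, 203.0]], [[319.2, 274.6]]]
scene change near pocket1 x 298 338 y 119 173
............................................................
............................................................
............................................................
............................................................
............................................................
............................................................
............................................................
............................................................
............................................................
............................................................
...............................########.....................
.............................###########....................
...........................##############...................
.........
[... 937 characters left out ...]
................#####........
.....................########..................###..........
...................###########...............##.............
....................###########.............##..............
.....................###########............................
......................###########...........................
.......................##########...........................
........................##########..........................
.........................###................................
............................................................
............................................................
............................................................
```

The changed-pixel outline of the seated square blank peaks at about (320,119) and (298,137). The fully-home model predicts (320.1,119.3) and (299.9,137.0), so it's seated. Next, a quick check of the round blank's lengthwise position.

Run:
```python
from h import *
D=pickle.load(open("pics/d4.pkl","rb"));W=D["wrist"];c=W["color"].astype(int)
print([(r,c[r,314:320].mean(0).round().astype(int).tolist()) for r in range(196,292,3)])
for y in(-.2615,-.2635,-.2655):
    P=np.array([proj(W,np.array([.519,y,0])+rz(-7)@np.array([0,-.028*np.cos(t),.1+.028*np.sin(t)]))[0] for t in np.linspace(0,np.pi,61)]);print(y,P[:,1].min().round(1),P[:,1].max().round(1))
```

```text
[(196, [100, 81, 56]), (199, [99, 81, 56]), (202, [99, 80, 54]), (205, [104, 84, 57]), (208, [116, 95, 64]), (211, [124, 101, 68]), (214, [129, 106, 70]), (217, [136, 112, 76]), (220, [142, 116, 78]), (223, [145, 120, 80]), (226, [146, 120, 80]), (229, [149, 122, 82]), (232, [148, 122, 82]), (235, [142, 117, 79]), (238, [145, 120, 80]), (241, [146, 120, 81]), (244, [138, 114, 76]), (247, [134, 110, 74]), (250, [139, 114, 78]), (253, [125, 104, 70]), (256, [120, 99, 68]), (259, [119, 99, 68]), (262, [115, 94, 65]), (265, [110, 90, 63]), (268, [103, 86, 60]), (271, [98, 81, 58]), (274, [90, 75, 56]), (277, [86, 72, 54]), (280, [115, 112, 104]), (283, [115, 114, 105]), (286, [116, 114, 106]), (289, [115, 113, 105])]
-0.2615 200.5 275.3
-0.2635 203.2 277.7
-0.2655 205.9 280.2
```

>>> servo_tool:
  commands:
    - [[0.025, -0.001, 0], [0, 0, 0.3], 0.3]
    - [[0.025, 0, 0], [0, 0, 0], 0.4]
    - [[0.025, 0, 0], [0, 0, 0], 0.5]
    - [[0.025, 0, 0], [0, 0, 0], 0.5]
    - [[0.0175, 0, 0], [0, 0, 0], 0.5]

```text
t: 16.2
position: [0.5179, -0.2621, 0.0781]
tool_rot: [-122.0, 90.0, 141.1]
ft_force: [0.2, 0.3, 0.5]
width: 0.0428
```

>>> servo_tool:
  commands:
    - [[0, 0, 0], [0, 0, 0], 1]
    - [[0, 0, 0], [0, 0, 0], 1]
    - [[0, 0, 0], [0, 0, 0], 1]
    - [[0, 0, 0], [0, 0, 0], 1]
    - [[0, 0, 0], [0, 0, 0], 1]

```text
t: 16.7
position: [0.5189, -0.2634, 0.0809]
tool_rot: [59.8, 89.8, -37.3]
ft_force: [-0.3, -0.0, -1.5]
width: 0.0138
```

Run:
```python
from plant import arm
from h import *
s=dict(arm.sense());print(s["position"],s["ft_force"],s["width"]);s["position"]=s["position"]+[0,0,.15]
B2=rz(12.36)@L
P=pocket(2,.175,(.0045,-.0038,0));print(P)
mid=s["position"]
plan(P,tgt_rot(12.4,30),25,s,3,1)
```

```text
[ 0.51885207 -0.26343575  0.08091661] [-0.25807059 -0.00425015 -1.47538879] 0.013769721950145112
[0.40614827 0.29589259 0.19120445]
([0.002, -0.007, -0.022], [-0.8, 0.2, 1.2])
([0.001, -0.007, -0.022], [-0.8, 0.2, 1.2])
([0.001, -0.007, -0.022], [-0.8, 0.2, 1.2])
([0.001, -0.006, -0.022], [-0.8, 0.2, 1.2])
([0.001, -0.006, -0.022], [-0.7, 0.2, 1.2])
([0.001, -0.006, -0.022], [-0.8, 0.2, 1.2])
([0.001, -0.006, -0.022], [-0.7, 0.2, 1.2])
([0.001, -0.005, -0.022], [-0.8, 0.2, 1.2])
([0.001, -0.005, -0.022], [-0.7, 0.2, 1.2])
([0.001, -0.005, -0.022], [-0.8, 0.2, 1.2])
([0.001, -0.005, -0.022], [-0.7, 0.2, 1.2])
([0.001, -0.004, -0.022], [-0.8, 0.2, 1.2])
([0.001, -0.004, -0.023], [-0.7, 0.2, 1.2])
([0.001, -0.004, -0.023], [-0.8, 0.2, 1.2])
([0.001, -0.003, -0.023], [-0.7, 0.2, 1.2])
([0.001, -0.003, -0.023], [-0.8, 0.2, 1.2])
([0.001, -0.003, -0.023], [-0.7, 0.2, 1.2])
([0.001, -0.003, -0.023], [-0.8, 0.2, 1.2])
([0.001, -0.002, -0.023], [-0.7, 0.2, 1.1])
([0.002, -0.002, -0.022], [-0.8, 0.2, 1.2])
([0.002, -0.002, -0.023], [-0.7, 0.2, 1.1])
([0.001, -0.002, -0.023], [-0.8, 0.2, 1.2])
([0.002, -0.001, -0.022], [-0.7, 0.3, 1.1])
([0.002, -0.001, -0.023], [-0.8, 0.2, 1.2])
([0.001, -0.001, -0.022], [-0.7, 0.3, 1.1])
end err mm [ 0.   0.2 -0.2] deg [-0.   -0.    0.01]
```

>>> servo_tool:
  commands:
    - [[-0.03, 0, 0], [0, 0, 0], 1]
    - [[-0.03, 0, 0], [0, 0, 0], 1]
    - [[-0.03, 0, 0], [0, 0, 0], 1]
    - [[-0.03, 0, 0], [0, 0, 0], 1]
    - [[-0.03, 0, 0], [0, 0, 0], 1]

```text
t: 17.2
position: [0.5183, -0.2631, 0.2319]
tool_rot: [59.6, 89.9, -37.5]
ft_force: [-0.2, 0.2, 0.6]
width: 0.0137
```

Lifting a bit more so the foot clears the seated square.

>>> servo_tool:
  commands:
    - [[-0.007, -0.007, -0.022], [-0.8, 0.2, 1.2], 1]
    - [[-0.007, -0.007, -0.022], [-0.8, 0.2, 1.2], 1]
    - [[-0.007, -0.007, -0.022], [-0.8, 0.2, 1.2], 1]
    - [[-0.007, -0.006, -0.022], [-0.8, 0.2, 1.2], 1]
    - [[-0.007, -0.006, -0.022], [-0.7, 0.2, 1.2], 1]

```text
t: 17.7
position: [0.4942, -0.1497, 0.265]
tool_rot: [96.7, 83.8, 3.6]
ft_force: [-0.2, -0.0, -0.1]
width: 0.0136
```

>>> servo_tool:
  commands:
    - [[0.001, -0.006, -0.022], [-0.8, 0.2, 1.2], 1]
    - [[0.001, -0.006, -0.022], [-0.7, 0.2, 1.2], 1]
    - [[0.001, -0.005, -0.022], [-0.8, 0.2, 1.2], 1]
    - [[0.001, -0.005, -0.022], [-0.7, 0.2, 1.2], 1]
    - [[0.001, -0.005, -0.022], [-0.8, 0.2, 1.2], 1]

```text
t: 18.2
position: [0.4711, -0.0389, 0.2576]
tool_rot: [95.2, 77.7, 5.9]
ft_force: [0.0, 0.2, -0.7]
width: 0.0137
```

>>> servo_tool:
  commands:
    - [[0.001, -0.005, -0.022], [-0.7, 0.2, 1.2], 1]
    - [[0.001, -0.004, -0.022], [-0.8, 0.2, 1.2], 1]
    - [[0.001, -0.004, -0.023], [-0.7, 0.2, 1.2], 1]
    - [[0.001, -0.004, -0.023], [-0.8, 0.2, 1.2], 1]
    - [[0.001, -0.003, -0.023], [-0.7, 0.2, 1.2], 1]

```text
t: 18.7
position: [0.4483, 0.0735, 0.2501]
tool_rot: [93.5, 71.6, 8.0]
ft_force: [0.2, -0.5, -1.3]
width: 0.0134
```

>>> servo_tool:
  commands:
    - [[0.001, -0.003, -0.023], [-0.8, 0.2, 1.2], 1]
    - [[0.001, -0.003, -0.023], [-0.7, 0.2, 1.2], 1]
    - [[0.001, -0.003, -0.023], [-0.8, 0.2, 1.2], 1]
    - [[0.001, -0.002, -0.023], [-0.7, 0.2, 1.1], 1]
    - [[0.002, -0.002, -0.022], [-0.8, 0.2, 1.2], 1]

```text
t: 19.2
position: [0.4261, 0.186, 0.242]
tool_rot: [91.6, 65.7, 10.1]
ft_force: [0.9, 0.5, -0.5]
width: 0.0134
```

>>> servo_tool:
  commands:
    - [[0.002, -0.002, -0.023], [-0.7, 0.2, 1.1], 1]
    - [[0.001, -0.002, -0.023], [-0.8, 0.2, 1.2], 1]
    - [[0.002, -0.001, -0.022], [-0.7, 0.3, 1.1], 1]
    - [[0.002, -0.001, -0.023], [-0.8, 0.2, 1.2], 1]
    - [[0.001, -0.001, -0.022], [-0.7, 0.3, 1.1], 1]

```text
t: 19.7
position: [0.4036, 0.2969, 0.2324]
tool_rot: [90.1, 60.0, 12.5]
ft_force: [0.2, 0.6, -0.2]
width: 0.0136
```

Run:
```python
from plant import arm
from h import *
s=arm.sense();print(s["t"],s["position"],s["qpos"].round(0))
plan(pocket(2,.175,(.0045,-.0038,0)),tgt_rot(12.4,30),5,s,4,1)
```

```text
19.7 [0.40361338 0.29685063 0.23237214] [ 38.  -2. 113. -19.  43.  37.]
([0.0074, -0.0037, 0.0003], [0.0, -0.0, -0.0])
([0.0073, -0.0037, 0.0003], [0.0, -0.0, -0.0])
([0.0074, -0.0037, 0.0003], [0.0, -0.0, -0.0])
([0.0073, -0.0038, 0.0003], [0.0, -0.0, -0.0])
([0.0074, -0.0037, 0.0003], [0.0, -0.1, -0.0])
end err mm [-0. -0.  0.] deg [ 0.    0.03 -0.03]
```

>>> servo_tool:
  commands:
    - [[0.009, -0.004, 0.0003], [0, 0, 0], 1]
    - [[0.009, -0.004, 0.0003], [0, 0, 0], 1]
    - [[0.009, -0.004, 0.0003], [0, 0, 0], 1]
    - [[0.01, -0.0037, 0.0003], [0, 0, 0], 1]
    - [[0, 0, 0.0003], [0, 0, 0], 1]

```text
t: 20.2
position: [0.409, 0.2946, 0.1904]
tool_rot: [90.0, 60.2, 12.3]
ft_force: [-0.2, -0.6, -0.5]
width: 0.0134
```

>>> servo_tool:
  commands:
    - [[0, 0.003, 0], [0, 0, 0], 1]
    - [[0.018, 0, 0], [0, 0, 0], 1]
    - [[0.02, 0, 0], [0, 0, 0], 1]
    - [[0.02, 0, 0], [0, 0, 0], 1]
    - [[0, 0, 0], [0, 0, 0], 1]

```text
t: 20.7
position: [0.4402, 0.3019, 0.142]
tool_rot: [90.0, 60.2, 12.3]
ft_force: [0.9, 0.2, -1.2]
width: 0.0138
```

```bash
python3 st.py 2
```

```text
t 20.7 TCP in pocket [  9.8  -5.2 115.1] F tool [1.5 0.2 0. ] w 0.013801303138446288
torque tool [ 0.03 -0.04 -0.34]
```

>>> servo_tool:
  commands:
    - [[0, -0.001, 0], [0, 0, 0], 1]
    - [[0, -0.001, 0], [0, 0, 0], 1]
    - [[0, -0.001, 0], [0, 0, 0], 1]
    - [[0, 0, 0], [0, 0, 0], 1]
    - [[0, 0, 0], [0, 0, 0], 1]

```text
t: 21.2
position: [0.4373, 0.3019, 0.1423]
tool_rot: [90.1, 60.0, 12.5]
ft_force: [-0.1, -0.1, -1.0]
width: 0.0133
```

```bash
python3 st.py 2
```

```text
t 21.2 TCP in pocket [  7.5  -4.6 116.8] F tool [ 0.8 -0.6  0.1] w 0.013333034398049006
torque tool [ 0.03 -0.02 -0.27]
```

>>> servo_tool:
  commands:
    - [[0, -0.001, 0], [0, 0, 0], 1]
    - [[0, 0, 0], [0, 0, 0], 1]
    - [[0, -0.001, 0], [0, 0, 0], 1]
    - [[0, 0, 0], [0, 0, 0], 1]
    - [[0, 0, 0], [0, 0, 0], 1]

```text
t: 21.7
position: [0.4356, 0.3014, 0.1409]
tool_rot: [90.1, 60.1, 12.5]
ft_force: [0.2, 0.0, -0.6]
width: 0.0137
```

```bash
python3 st.py 2
```

```text
t 21.7 TCP in pocket [  5.3  -4.7 116.5] F tool [ 0.6 -0.2  0. ] w 0.013689160108675102
torque tool [-0.01  0.03 -0.36]
```

>>> servo_tool:
  commands:
    - [[0, -0.001, 0], [0, 0, 0], 1]
    - [[0, 0, 0], [0, 0, 0], 1]
    - [[0, -0.001, 0], [0, 0, 0], 1]
    - [[0, 0, 0], [0, 0, 0], 1]
    - [[0, 0, 0], [0, 0, 0], 1]

```text
t: 22.2
position: [0.4339, 0.301, 0.1399]
tool_rot: [90.1, 60.1, 12.5]
ft_force: [0.1, -0.3, -1.3]
width: 0.0138
```

```bash
python3 st.py 2
```

```text
t 22.2 TCP in pocket [  3.3  -4.7 116.5] F tool [ 1.1 -0.7  0.3] w 0.013764228969391818
torque tool [-0.01 -0.07 -0.3 ]
```

>>> servo_tool:
  commands:
    - [[0, -0.001, 0], [0, 0, 0], 1]
    - [[0, 0, 0], [0, 0, 0], 1]
    - [[0, 0, 0], [0, 0, 0], 1]
    - [[0, 0, 0], [0, 0, 0], 1]
    - [[0, 0, 0], [0, 0, 0], 1]

```text
t: 22.7
position: [0.4331, 0.3009, 0.1394]
tool_rot: [90.1, 60.1, 12.5]
ft_force: [-0.2, 0.1, -0.8]
width: 0.0135
```

```bash
python3 st.py 2
```

```text
t 22.7 TCP in pocket [  2.3  -4.7 116.5] F tool [ 0.6 -0.6 -0.1] w 0.013453087341587684
torque tool [ 0.04 -0.02 -0.31]
```

>>> servo_tool:
  commands:
    - [[0, -0.001, 0], [0, 0, 0], 1]
    - [[0, 0, 0], [0, 0, 0], 1]
    - [[0, 0, 0], [0, 0, 0], 1]
    - [[0, 0, 0], [0, 0, 0], 1]
    - [[0, 0, 0], [0, 0, 0], 1]

```text
t: 23.2
position: [0.4322, 0.3007, 0.1389]
tool_rot: [90.1, 60.0, 12.5]
ft_force: [0.4, 0.1, 0.1]
width: 0.0135
```

```bash
python3 st.py 2
```

```text
t 23.2 TCP in pocket [  1.3  -4.7 116.5] F tool [0.2 0.4 0. ] w 0.013513264055073438
torque tool [ 0.07 -0.07 -0.29]
```

>>> servo_tool:
  commands:
    - [[0, -0.001, 0], [0, 0, 0], 1]
    - [[0, 0, 0], [0, 0, 0], 1]
    - [[0, 0, 0], [0, 0, 0], 1]
    - [[0, 0, 0], [0, 0, 0], 1]
    - [[0, 0, 0], [0, 0, 0], 1]

```text
t: 23.7
position: [0.4316, 0.3006, 0.1387]
tool_rot: [90.1, 60.0, 12.5]
ft_force: [5.5, 0.5, -0.2]
width: 0.0137
```

```bash
python3 st.py 2
```

```text
t 23.7 TCP in pocket [  0.7  -4.7 116.6] F tool [2.9 4.7 0.7] w 0.013668499067867308
torque tool [-0.11 -0.01  0.74]
```

>>> servo_tool:
  commands:
    - [[0, -0.001, 0], [0, 0, 0], 1]
    - [[0, 0, 0], [0, 0, 0], 1]
    - [[0, 0, 0], [0, 0, 0], 1]
    - [[0, 0, 0], [0, 0, 0], 1]
    - [[0, 0, 0], [0, 0, 0], 1]

```text
t: 24.2
position: [0.4313, 0.3005, 0.1385]
tool_rot: [90.1, 59.9, 12.5]
ft_force: [10.6, 0.6, -0.8]
width: 0.0138
```

```bash
python3 st.py 2
```

```text
t 24.2 TCP in pocket [  0.3  -4.6 116.6] F tool [6.  8.7 1.7] w 0.013784434709825719
torque tool [-0.09 -0.31  1.6 ]
```

>>> servo_tool:
  commands:
    - [[0, 0.0039, 0], [0, 0, 0], 1]
    - [[0.003, 0, 0.0013], [0, 0, 0], 1]
    - [[0.004, 0, 0], [0, 0, 0], 1]
    - [[0.003, 0, 0], [0, 0, 0], 1]
    - [[0, 0, 0], [0, 0, 0], 1]

```text
t: 24.7
position: [0.4388, 0.3006, 0.1304]
tool_rot: [90.0, 60.1, 12.4]
ft_force: [-0.4, -0.3, -0.9]
width: 0.0132
```

```bash
python3 st.py 2
```

```text
t 24.7 TCP in pocket [  2.6  -6.2 105.9] F tool [ 0.6 -0.8  0.2] w 0.01322889180117711
torque tool [ 0.01 -0.   -0.27]
```

>>> servo_tool:
  commands:
    - [[0.0015, 0, 0], [0, 0, 0], 1]
    - [[0.0015, 0, 0], [0, 0, 0], 1]
    - [[0.0015, 0, 0], [0, 0, 0], 1]
    - [[0, 0, 0], [0, 0, 0], 1]
    - [[0, 0, 0], [0, 0, 0], 1]

```text
t: 25.2
position: [0.4412, 0.3014, 0.1273]
tool_rot: [90.1, 60.0, 12.5]
ft_force: [1.1, 3.2, -2.4]
width: 0.0134
```

```bash
python3 st.py 2
```

```text
t 25.2 TCP in pocket [  3.3  -5.9 102. ] F tool [ 2.9  0.3 -2.9] w 0.013435649486755493
torque tool [-0.02  0.6  -0.14]
```

>>> servo_tool:
  commands:
    - [[0.001, 0, 0], [0, 0, 0], 1]
    - [[0.001, 0, 0], [0, 0, 0], 1]
    - [[0, 0, 0], [0, 0, 0], 1]
    - [[0, 0, 0], [0, 0, 0], 1]
    - [[0, 0, 0], [0, 0, 0], 1]

```text
t: 25.7
position: [0.4422, 0.3016, 0.1256]
tool_rot: [90.1, 60.0, 12.5]
ft_force: [0.4, 3.6, -1.5]
width: 0.0134
```

```bash
python3 st.py 2
```

```text
t 25.7 TCP in pocket [  3.3  -5.9 100. ] F tool [ 1.9  0.2 -3.4] w 0.013445331427068807
torque tool [-0.01  0.77 -0.04]
```

A light side force says it brushes the −y cheek, so I'll nudge +y and continue.

>>> servo_tool:
  commands:
    - [[0, 0, -0.0015], [0, 0, 0], 1]
    - [[0.001, 0, 0], [0, 0, 0], 1]
    - [[0.002, 0, 0], [0, 0, 0], 1]
    - [[0.002, 0, 0], [0, 0, 0], 1]
    - [[0, 0, 0], [0, 0, 0], 1]

```text
t: 26.2
position: [0.4443, 0.3033, 0.1208]
tool_rot: [90.0, 60.1, 12.4]
ft_force: [-0.0, 0.2, 0.2]
width: 0.0135
```

```bash
python3 st.py 2
```

```text
t 26.2 TCP in pocket [ 2.9 -4.7 94.6] F tool [-0.2  0.1 -0.2] w 0.013513606943196062
torque tool [ 0.03 -0.02 -0.34]
```

>>> servo_tool:
  commands:
    - [[0.003, 0, 0], [0, 0, 0], 1]
    - [[0.003, 0, 0], [0, 0, 0], 1]
    - [[0.003, 0, 0], [0, 0, 0], 1]
    - [[0.003, 0, 0], [0, 0, 0], 1]
    - [[0, 0, 0], [0, 0, 0], 1]

```text
t: 26.7
position: [0.4502, 0.3047, 0.1104]
tool_rot: [90.0, 60.1, 12.4]
ft_force: [-0.1, 0.0, -0.8]
width: 0.0135
```

```bash
python3 st.py 2
```

```text
t 26.7 TCP in pocket [ 3.  -4.6 82.5] F tool [ 0.7 -0.5 -0. ] w 0.013467964882164602
torque tool [-0.   -0.07 -0.3 ]
```

Free. Now down to the floor, expected at about 70.4.

>>> servo_tool:
  commands:
    - [[0.003, 0, 0], [0, 0, 0], 1]
    - [[0.003, 0, 0], [0, 0, 0], 1]
    - [[0.002, 0, 0], [0, 0, 0], 1]
    - [[0.002, 0, 0], [0, 0, 0], 1]
    - [[0, 0, 0], [0, 0, 0], 1]

```text
t: 27.2
position: [0.455, 0.3059, 0.1019]
tool_rot: [90.1, 60.1, 12.5]
ft_force: [-0.3, -0.7, -0.9]
width: 0.0133
```

```bash
python3 st.py 2
```

```text
t 27.2 TCP in pocket [ 3.  -4.5 72.7] F tool [ 0.6 -0.8  0.7] w 0.013254813439683155
torque tool [ 0.01 -0.01 -0.34]
```

>>> servo_tool:
  commands:
    - [[0.001, 0, 0], [0, 0, 0], 1]
    - [[0.001, 0, 0], [0, 0, 0], 1]
    - [[0, 0, 0], [0, 0, 0], 1]
    - [[0, 0, 0], [0, 0, 0], 1]
    - [[0, 0, 0], [0, 0, 0], 1]

```text
t: 27.7
position: [0.4558, 0.3062, 0.1017]
tool_rot: [90.1, 60.0, 12.5]
ft_force: [-17.2, -6.7, 21.4]
width: 0.0134
```

```bash
python3 st.py 2
```

```text
t 27.7 TCP in pocket [ 3.6 -4.3 72.1] F tool [-27.6  -5.1   2.8] w 0.013367265374705195
torque tool [-0.06 -0.48 -1.45]
```

>>> servo_tool:
  commands:
    - [[-0.0015, 0, 0], [0, 0, 0], 1]
    - [[0, 0, 0], [0, 0, 0], 0.8]
    - [[0, 0, 0], [0, 0, 0], 0.7]
    - [[0, 0, 0], [0, 0, 0], 0.6]
    - [[0, 0, 0], [0, 0, 0], 0.5]

```text
t: 28.2
position: [0.4553, 0.3059, 0.1016]
tool_rot: [90.1, 60.1, 12.5]
ft_force: [-0.8, -0.4, 0.2]
width: 0.0427
```

>>> servo_tool:
  commands:
    - [[-0.01, 0, 0], [0, 0, 0], 0.4]
    - [[-0.025, 0, 0], [0, 0, 0], 0.3]
    - [[-0.03, 0, 0], [0, 0, 0], 0.2]
    - [[-0.035, 0, 0], [0, 0, 0], 0.2]
    - [[-0.035, 0, 0], [0, 0, 0], 0.2]

```text
t: 28.7
position: [0.3883, 0.291, 0.2202]
tool_rot: [90.1, 60.1, 12.5]
ft_force: [0.5, -0.1, 0.1]
width: 0.0687
```

```bash
python3 - <<'E'
from plant import arm,capture
from h import *
D={n:capture(n) for n in("scene","wrist","top")};s=arm.sense();D["s"]=s;pickle.dump(D,open("pics/d5.pkl","wb"))
print(s["t"],s["position"],s["ft_force"],s["width"])
plan(np.array([.538,-.107,.215]),tgt_rot(-7,0),20,s,3,1)
E
cat > sil.py <<'E'
exec(open("cmp.py").read())
import sys
D=pickle.load(open(sys.argv[1],"rb"));g=D["scene"]["color"]
d=np.abs(g.astype(int)-Sc["color"]).max(2)>25
print("rows 60-180, cols 285-405");print("\n".join("%3d "%(y)+"".join("#" if v else "." for v in d[y,285:405]) for y in range(56,146,2)))
for n,y0,H in((1,-95,104),(2,95,116),(3,0,128)):
    if n==2: f=[(28*np.cos(t),88+28*np.sin(t)) for t in np.linspace(0,np.pi,37)]
    elif n==1: f=[(-28,104),(28,104)]
    else: f=[(-28,100),(0,128),(28,100)]
    for dz in(0,4): print(n,"dz",dz,[proj(Sc,world(ra,pk(y0,-9,y,z+dz)))[0].round(1).tolist() for y,z in f][::6 if n==2 else 1],"min row",min(proj(Sc,world(ra,pk(y0,-9,y,z+dz)))[0][1] for y,z in f).round(1))
E
python3 sil.py pics/d5.pkl
```

```text
28.85 [0.38912066 0.29178342 0.22115844] [ 0.02207891  0.93071493 -1.5197611 ] 0.06809288563257923
([0.002, 0.002, 0.021], [0.9, -0.3, -1.5])
([0.002, 0.003, 0.021], [0.9, -0.3, -1.5])
([0.002, 0.003, 0.021], [1.0, -0.3, -1.5])
([0.002, 0.004, 0.021], [0.9, -0.3, -1.5])
([0.002, 0.004, 0.021], [1.0, -0.3, -1.5])
([0.002, 0.004, 0.021], [0.9, -0.3, -1.5])
([0.002, 0.005, 0.021], [0.9, -0.2, -1.5])
([0.002, 0.005, 0.021], [1.0, -0.2, -1.5])
([0.002, 0.006, 0.02], [1.0, -0.3, -1.5])
([0.001, 0.006, 0.02], [0.9, -0.3, -1.5])
([0.001, 0.006, 0.02], [0.9, -0.2, -1.5])
([0.001, 0.007, 0.02], [1.0, -0.2, -1.5])
([0.001, 0.007, 0.02], [1.0, -0.3, -1.5])
([0.001, 0.007, 0.02], [0.9, -0.2, -1.5])
([0.001, 0.008, 0.02], [1.0, -0.3, -1.5])
([0.001, 0.008, 0.02], [0.9, -0.2, -1.5])
([0.001, 0.008, 0.019], [1.0, -0.3, -1.5])
([0.001, 0.009, 0.019], [0.9, -0.2, -1.5])
([0.001, 0.009, 0.019], [1.0, -0.3, -1.4])
([0.0, 0.01, 0.02], [0.9, -0.2, -1.5])
end err mm [-0.2  0.4 -0.2] deg [ 0.01 -0.04  0.02]
rows 60-180, cols 285-405
 56 .......................................................................
[... 5343 characters left out ...]
.................................................................................
144 .................###################....................................................................................
1 dz 0 [[299.9, 137.0], [320.1, 119.3]] min row 119.3
1 dz 4 [[299.0, 135.1], [319.3, 117.4]] min row 117.4
2 dz 0 [[383.4, 74.1], [380.0, 68.7], [375.3, 66.5], [370.5, 68.3], [367.0, 73.6], [365.6, 81.1], [366.9, 88.6]] min row 66.5
2 dz 4 [[382.7, 72.3], [379.4, 66.8], [374.7, 64.6], [369.9, 66.4], [366.3, 71.8], [364.9, 79.3], [366.2, 86.8]] min row 64.6
3 dz 0 [[334.4, 109.6], [338.2, 88.0], [352.7, 93.6]] min row 88.0
3 dz 4 [[333.6, 107.6], [337.4, 86.1], [351.9, 91.7]] min row 86.1
```

The round blank's outline peaks at row 65–66 against 66.5 predicted when home, and the square's is unchanged. Both are seated, so on to the pointed one.

>>> servo_tool:
  commands:
    - [[0.002, 0.002, 0.021], [0.9, -0.3, -1.5], 0.2]
    - [[0.002, 0.003, 0.021], [0.9, -0.3, -1.5], 0.2]
    - [[0.002, 0.003, 0.021], [1.0, -0.3, -1.5], 0.2]
    - [[0.002, 0.004, 0.021], [0.9, -0.3, -1.5], 0.2]
    - [[0.002, 0.004, 0.021], [1.0, -0.3, -1.5], 0.2]

```text
t: 29.35
position: [0.4271, 0.1906, 0.2154]
tool_rot: [92.0, 67.7, 9.3]
ft_force: [1.0, -0.0, -0.1]
width: 0.0681
```

>>> servo_tool:
  commands:
    - [[0.002, 0.004, 0.021], [0.9, -0.3, -1.5], 0.2]
    - [[0.002, 0.005, 0.021], [0.9, -0.2, -1.5], 0.2]
    - [[0.002, 0.005, 0.021], [1.0, -0.2, -1.5], 0.2]
    - [[0.002, 0.006, 0.02], [1.0, -0.3, -1.5], 0.2]
    - [[0.001, 0.006, 0.02], [0.9, -0.3, -1.5], 0.2]

```text
t: 29.85
position: [0.4647, 0.0907, 0.2137]
tool_rot: [94.1, 75.3, 6.5]
ft_force: [0.2, 0.4, 0.6]
width: 0.0683
```

>>> servo_tool:
  commands:
    - [[0.001, 0.006, 0.02], [0.9, -0.2, -1.5], 0.2]
    - [[0.001, 0.007, 0.02], [1.0, -0.2, -1.5], 0.2]
    - [[0.001, 0.007, 0.02], [1.0, -0.3, -1.5], 0.2]
    - [[0.001, 0.007, 0.02], [0.9, -0.2, -1.5], 0.2]
    - [[0.001, 0.008, 0.02], [1.0, -0.3, -1.5], 0.2]

```text
t: 30.35
position: [0.5011, -0.0089, 0.214]
tool_rot: [96.3, 82.9, 3.9]
ft_force: [0.4, -0.9, 0.0]
width: 0.0682
```

>>> servo_tool:
  commands:
    - [[0.001, 0.008, 0.02], [0.9, -0.2, -1.5], 0.2]
    - [[0.001, 0.008, 0.019], [1.0, -0.3, -1.5], 0.2]
    - [[0.001, 0.009, 0.019], [0.9, -0.2, -1.5], 0.2]
    - [[0.001, 0.009, 0.019], [1.0, -0.3, -1.4], 0.2]
    - [[0, 0.01, 0.02], [0.9, -0.2, -1.5], 0.2]

```text
t: 30.85
position: [0.5381, -0.1088, 0.2122]
tool_rot: [-69.8, 89.6, -166.9]
ft_force: [0.4, 0.6, -0.1]
width: 0.0681
```

Run:
```python
from plant import arm,capture
from h import *
D={n:capture(n) for n in("wrist",)};s=arm.sense();D["s"]=s;pickle.dump(D,open("pics/d6.pkl","wb"))
M=cur(s);T=np.array([.5395,-.108,.079]);print(s["t"],s["position"],s["width"],"to go",(M.T@(T-s["position"])).round(4),R.from_matrix(M.T@tgt_rot(-7,0)).as_rotvec(degrees=True).round(1))
W=D["wrist"];c=W["color"].astype(int);col=int(proj(W,np.array([.5395,-.108,.13]))[0][0])
wood=(c[:,:,0]>115)&(c[:,:,0]-c[:,:,2]>35)
st=cv2.connectedComponentsWithStats(wood.astype(np.uint8))[2];print([x.tolist() for x in st[1:] if x[4]>150])
print(col,[(r,c[r,col-3:col+4].mean(0).round().astype(int)[0]) for r in range(180,330,4)])
for y in(-.106,-.108,-.11): print(y,[proj(W,np.array([.5395,y,0])+rz(-7)@np.array(o))[0].round(1).tolist() for o in([-.007,.028,.112],[.007,.028,.112],[-.007,0,.14],[.007,0,.14],[0,-.028,.112])])
```

```text
30.9 [ 0.5388889  -0.11133843  0.21203379] 0.06793120657633882 to go [ 0.133   0.0012 -0.0038] [-0.2  0.2  0.4]
[[607, 165, 33, 49, 1346], [311, 203, 20, 52, 1022], [620, 239, 20, 32, 507]]
321 [(180, np.int64(79)), (184, np.int64(77)), (188, np.int64(70)), (192, np.int64(99)), (196, np.int64(110)), (200, np.int64(110)), (204, np.int64(126)), (208, np.int64(148)), (212, np.int64(150)), (216, np.int64(150)), (220, np.int64(151)), (224, np.int64(150)), (228, np.int64(151)), (232, np.int64(150)), (236, np.int64(150)), (240, np.int64(151)), (244, np.int64(151)), (248, np.int64(152)), (252, np.int64(140)), (256, np.int64(95)), (260, np.int64(86)), (264, np.int64(88)), (268, np.int64(88)), (272, np.int64(85)), (276, np.int64(68)), (280, np.int64(59)), (284, np.int64(59)), (288, np.int64(59)), (292, np.int64(59)), (296, np.int64(59)), (300, np.int64(57)), (304, np.int64(57)), (308, np.int64(51)), (312, np.int64(48)), (316, np.int64(47)), (320, np.int64(49)), (324, np.int64(54)), (328, np.int64(59))]
-0.106 [[311.3, 201.6], [330.3, 201.6], [310.4, 249.9], [331.0, 249.9], [320.7, 272.1]]
-0.108 [[311.6, 204.2], [330.6, 204.2], [310.8, 252.6], [331.3, 252.7], [321.0, 274.4]]
-0.11 [[311.9, 206.9], [330.9, 206.9], [311.2, 255.4], [331.7, 255.4], [321.3, 276.7]]
```

>>> servo_tool:
  commands:
    - [[0.027, 0.001, -0.0033], [0, 0, 0.4], 0.3]
    - [[0.027, 0, 0], [0, 0, 0], 0.4]
    - [[0.027, 0, 0], [0, 0, 0], 0.5]
    - [[0.027, 0, 0], [0, 0, 0], 0.5]
    - [[0.025, 0, 0], [0, 0, 0], 0.5]

```text
t: 31.4
position: [0.5391, -0.1051, 0.0781]
tool_rot: [38.6, 89.8, -58.5]
ft_force: [1.0, 0.4, -0.6]
width: 0.0432
```

>>> servo_tool:
  commands:
    - [[0, 0, 0], [0, 0, 0], 1]
    - [[0, 0, 0], [0, 0, 0], 1]
    - [[0, 0, 0], [0, 0, 0], 1]
    - [[0, 0, 0], [0, 0, 0], 1]
    - [[0, 0, 0], [0, 0, 0], 1]

```text
t: 31.9
position: [0.5401, -0.1052, 0.0813]
tool_rot: [61.8, 89.7, -35.2]
ft_force: [-0.2, -0.1, -0.0]
width: 0.0136
```

Run:
```python
from plant import arm
from h import *
s=dict(arm.sense());print(s["t"],s["position"],s["ft_force"],s["width"]);s["position"]=s["position"]+[0,0,.19]
P=pocket(3,.205,(.0045,-.004,0))+[0,0,.035];print(P)
plan(P,tgt_rot(12.4,30),15,s,3,1)
```

```text
31.9 [ 0.54008634 -0.10524311  0.08125269] [-0.17875344 -0.05189499 -0.01460182] 0.013567251481863218
[0.41193875 0.19968643 0.25218521]
([0.001, -0.011, -0.019], [-1.3, 0.4, 2.0])
([0.001, -0.011, -0.019], [-1.3, 0.3, 2.0])
([0.001, -0.01, -0.02], [-1.3, 0.4, 2.0])
([0.0, -0.01, -0.02], [-1.3, 0.3, 2.0])
([0.0, -0.009, -0.02], [-1.2, 0.4, 2.0])
([0.0, -0.009, -0.02], [-1.3, 0.3, 1.9])
([-0.0, -0.008, -0.02], [-1.2, 0.4, 2.0])
([-0.0, -0.008, -0.021], [-1.3, 0.3, 1.9])
([-0.0, -0.008, -0.021], [-1.2, 0.4, 2.0])
([-0.001, -0.007, -0.021], [-1.3, 0.3, 1.9])
([-0.001, -0.006, -0.021], [-1.2, 0.4, 2.0])
([-0.001, -0.006, -0.021], [-1.3, 0.3, 1.9])
([-0.001, -0.006, -0.021], [-1.2, 0.4, 2.0])
([-0.0, -0.005, -0.022], [-1.3, 0.3, 1.9])
([-0.001, -0.005, -0.022], [-1.2, 0.4, 2.0])
end err mm [ 0.6 -0.3 -0.1] deg [-0.03 -0.01 -0.05]
```

>>> servo_tool:
  commands:
    - [[-0.038, 0, 0], [0, 0, 0], 1]
    - [[-0.038, 0, 0], [0, 0, 0], 1]
    - [[-0.038, 0, 0], [0, 0, 0], 1]
    - [[-0.038, 0, 0], [0, 0, 0], 1]
    - [[-0.038, 0, 0], [0, 0, 0], 1]

```text
t: 32.4
position: [0.5388, -0.1045, 0.2725]
tool_rot: [59.9, 89.7, -37.1]
ft_force: [0.5, -0.3, -0.9]
width: 0.0137
```

>>> servo_tool:
  commands:
    - [[0.001, -0.011, -0.019], [-1.3, 0.4, 2.0], 1]
    - [[0.001, -0.011, -0.019], [-1.3, 0.3, 2.0], 1]
    - [[0.001, -0.01, -0.02], [-1.3, 0.4, 2.0], 1]
    - [[0, -0.01, -0.02], [-1.3, 0.3, 2.0], 1]
    - [[0, -0.009, -0.02], [-1.2, 0.4, 2.0], 1]

```text
t: 32.9
position: [0.4955, -0.002, 0.265]
tool_rot: [95.9, 79.5, 5.4]
ft_force: [0.1, -0.2, -0.8]
width: 0.0137
```

>>> servo_tool:
  commands:
    - [[0, -0.009, -0.02], [-1.3, 0.3, 1.9], 1]
    - [[0, -0.008, -0.02], [-1.2, 0.4, 2.0], 1]
    - [[0, -0.008, -0.021], [-1.3, 0.3, 1.9], 1]
    - [[0, -0.008, -0.021], [-1.2, 0.4, 2.0], 1]
    - [[-0.001, -0.007, -0.021], [-1.3, 0.3, 1.9], 1]

```text
t: 33.4
position: [0.4526, 0.0996, 0.2583]
tool_rot: [93.1, 69.8, 9.0]
ft_force: [0.1, 0.6, -1.2]
width: 0.0134
```

>>> servo_tool:
  commands:
    - [[-0.001, -0.006, -0.021], [-1.2, 0.4, 2.0], 1]
    - [[-0.001, -0.006, -0.021], [-1.3, 0.3, 1.9], 1]
    - [[-0.001, -0.006, -0.021], [-1.2, 0.4, 2.0], 1]
    - [[0, -0.005, -0.022], [-1.3, 0.3, 1.9], 1]
    - [[-0.001, -0.005, -0.022], [-1.2, 0.4, 2.0], 1]

```text
t: 33.9
position: [0.4098, 0.2014, 0.2521]
tool_rot: [90.1, 59.9, 12.6]
ft_force: [0.7, 0.7, -1.3]
width: 0.0135
```

>>> servo_tool:
  commands:
    - [[0, 0, 0], [0, 0, 0], 1]
    - [[0, 0, 0], [0, 0, 0], 1]
    - [[0, 0, 0], [0, 0, 0], 1]
    - [[0, 0, 0], [0, 0, 0], 1]
    - [[0, 0, 0], [0, 0, 0], 1]

```text
t: 34.4
position: [0.4106, 0.2002, 0.2517]
tool_rot: [90.1, 60.0, 12.4]
ft_force: [0.8, -0.4, -1.5]
width: 0.0135
```

Run:
```python
from plant import arm
from h import *
s=arm.sense();print(s["t"],s["position"],s["qpos"].round(0))
plan(pocket(3,.175,(.0065,-.003,0)),tgt_rot(12.4,30),5,s,4,1)
```

```text
34.4 [0.41062891 0.20021045 0.25174092] [ 25. -10. 118.  -9.  43.  17.]
([0.0121, -0.0028, -0.0], [-0.0, -0.0, 0.0])
([0.0121, -0.0029, -0.0], [-0.0, -0.0, 0.0])
([0.0121, -0.0028, -0.0001], [-0.0, -0.0, 0.0])
([0.0121, -0.0029, -0.0], [-0.1, -0.0, 0.0])
([0.0121, -0.0028, -0.0001], [-0.0, -0.0, 0.0])
end err mm [-0. -0. -0.] deg [-0.01 -0.01  0.03]
```

>>> servo_tool:
  commands:
    - [[0.012, -0.0028, 0], [0, 0, 0], 1]
    - [[0.012, -0.0028, 0], [0, 0, 0], 1]
    - [[0.012, -0.0028, 0], [0, 0, 0], 1]
    - [[0.012, -0.0028, 0], [0, 0, 0], 1]
    - [[0.0125, -0.003, 0], [0, 0, 0], 1]

```text
t: 34.9
position: [0.4282, 0.2043, 0.1917]
tool_rot: [90.1, 60.0, 12.5]
ft_force: [0.4, 1.5, -0.3]
width: 0.0134
```

>>> servo_tool:
  commands:
    - [[0, 0, 0], [0, 0, 0], 1]
    - [[0.018, 0, 0], [0, 0, 0], 1]
    - [[0.02, 0, 0], [0, 0, 0], 1]
    - [[0.02, 0, 0], [0, 0, 0], 1]
    - [[0, 0, 0], [0, 0, 0], 1]

```text
t: 35.4
position: [0.4561, 0.2105, 0.1406]
tool_rot: [90.1, 60.2, 12.4]
ft_force: [-0.2, -0.2, -1.4]
width: 0.0136
```

>>> servo_tool:
  commands:
    - [[0, -0.001, 0], [0, 0, 0], 1]
    - [[0, -0.001, 0], [0, 0, 0], 1]
    - [[0, -0.001, 0], [0, 0, 0], 1]
    - [[0, 0, 0], [0, 0, 0], 1]
    - [[0, 0, 0], [0, 0, 0], 1]

```text
t: 35.9
position: [0.4536, 0.2104, 0.1409]
tool_rot: [90.1, 60.0, 12.5]
ft_force: [0.6, 0.2, -0.9]
width: 0.0135
```

```bash
python3 st.py 3
```

```text
t 35.9 TCP in pocket [  3.5  -2.5 117.4] F tool [ 1.1  0.1 -0. ] w 0.013460918717983661
torque tool [ 0.01  0.05 -0.33]
```

>>> servo_tool:
  commands:
    - [[0, -0.001, 0], [0, 0, 0], 1]
    - [[0, 0, 0], [0, 0, 0], 1]
    - [[0, 0, 0], [0, 0, 0], 1]
    - [[0, 0, 0], [0, 0, 0], 1]
    - [[0, 0, 0], [0, 0, 0], 1]

```text
t: 36.4
position: [0.4527, 0.2101, 0.1399]
tool_rot: [90.1, 60.0, 12.5]
ft_force: [-0.1, -0.3, -0.9]
width: 0.0137
```

```bash
python3 st.py 3
```

```text
t 36.4 TCP in pocket [  2.3  -2.5 117. ] F tool [ 0.7 -0.6  0.3] w 0.013687717429940346
torque tool [-0.01  0.01 -0.36]
```

>>> servo_tool:
  commands:
    - [[0, -0.001, 0], [0, 0, 0], 1]
    - [[0, 0, 0], [0, 0, 0], 1]
    - [[0, 0, 0], [0, 0, 0], 1]
    - [[0, 0, 0], [0, 0, 0], 1]
    - [[0, 0, 0], [0, 0, 0], 1]

```text
t: 36.9
position: [0.452, 0.21, 0.1395]
tool_rot: [90.1, 60.0, 12.5]
ft_force: [2.0, -0.0, -0.5]
width: 0.0136
```

```bash
python3 st.py 3
```

```text
t 36.9 TCP in pocket [  1.5  -2.5 117.1] F tool [1.4 1.4 0.5] w 0.013585292457354254
torque tool [-0.07 -0.07  0.18]
```

>>> servo_tool:
  commands:
    - [[0, 0.0021, 0.0005], [0, 0, 0], 1]
    - [[0.003, 0, 0], [0, 0, 0], 1]
    - [[0.004, 0, 0], [0, 0, 0], 1]
    - [[0.003, 0, 0], [0, 0, 0], 1]
    - [[0, 0, 0], [0, 0, 0], 1]

```text
t: 37.4
position: [0.4586, 0.2108, 0.1311]
tool_rot: [90.1, 60.1, 12.5]
ft_force: [-0.2, -0.2, -1.5]
width: 0.0135
```

>>> servo_tool:
  commands:
    - [[0.0015, 0, 0], [0, 0, 0], 1]
    - [[0.0015, 0, 0], [0, 0, 0], 1]
    - [[0.0015, 0, 0], [0, 0, 0], 1]
    - [[0, 0, 0], [0, 0, 0], 1]
    - [[0, 0, 0], [0, 0, 0], 1]

```text
t: 37.9
position: [0.4608, 0.2114, 0.1279]
tool_rot: [90.1, 60.0, 12.5]
ft_force: [0.4, 0.1, -0.2]
width: 0.0135
```

```bash
python3 st.py 3
```

```text
t 37.9 TCP in pocket [  3.4  -3.  102.5] F tool [ 0.4  0.2 -0.1] w 0.013473972248519376
torque tool [-0.01 -0.05 -0.36]
```

>>> servo_tool:
  commands:
    - [[0.001, 0, 0], [0, 0, 0], 1]
    - [[0.001, 0, 0], [0, 0, 0], 1]
    - [[0, 0, 0], [0, 0, 0], 1]
    - [[0, 0, 0], [0, 0, 0], 1]
    - [[0, 0, 0], [0, 0, 0], 1]

```text
t: 38.4
position: [0.4618, 0.2116, 0.1262]
tool_rot: [90.1, 60.0, 12.5]
ft_force: [0.2, 0.4, -1.4]
width: 0.0134
```

```bash
python3 st.py 3
```

```text
t 38.4 TCP in pocket [  3.4  -3.  100.6] F tool [ 1.4 -0.4 -0.3] w 0.01344571992403691
torque tool [ 0.02 -0.03 -0.34]
```

>>> servo_tool:
  commands:
    - [[0.0015, 0, 0], [0, 0, 0], 1]
    - [[0.0015, 0, 0], [0, 0, 0], 1]
    - [[0.001, 0, 0], [0, 0, 0], 1]
    - [[0, 0, 0], [0, 0, 0], 1]
    - [[0, 0, 0], [0, 0, 0], 1]

```text
t: 38.9
position: [0.4638, 0.2121, 0.1227]
tool_rot: [90.1, 60.0, 12.5]
ft_force: [-0.7, 0.3, 0.1]
width: 0.013
```

```bash
python3 st.py 3
```

```text
t 38.9 TCP in pocket [ 3.4 -3.  96.5] F tool [-0.3 -0.5 -0.4] w 0.013009198908083257
torque tool [ 0.02 -0.04 -0.28]
```

>>> servo_tool:
  commands:
    - [[0.002, 0, 0], [0, 0, 0], 1]
    - [[0.001, 0, 0], [0, 0, 0], 1]
    - [[0.001, 0, 0], [0, 0, 0], 1]
    - [[0, 0, 0], [0, 0, 0], 1]
    - [[0, 0, 0], [0, 0, 0], 1]

```text
t: 39.4
position: [0.4657, 0.2125, 0.1192]
tool_rot: [90.1, 60.0, 12.5]
ft_force: [0.3, -0.0, -0.6]
width: 0.0131
```

```bash
python3 st.py 3
```

```text
t 39.4 TCP in pocket [ 3.4 -3.  92.5] F tool [ 0.7 -0.   0.1] w 0.013058618474040117
torque tool [-0.06  0.01 -0.35]
```

It's inside with no force. On to the floor.

>>> servo_tool:
  commands:
    - [[0.004, 0, 0], [0, 0, 0], 1]
    - [[0.004, 0, 0], [0, 0, 0], 1]
    - [[0.004, 0, 0], [0, 0, 0], 1]
    - [[0.004, 0, 0], [0, 0, 0], 1]
    - [[0, 0, 0], [0, 0, 0], 1]

```text
t: 39.9
position: [0.4735, 0.2141, 0.1047]
tool_rot: [90.1, 60.1, 12.5]
ft_force: [-0.0, 0.0, -1.2]
width: 0.0133
```

```bash
python3 st.py 3
```

```text
t 39.9 TCP in pocket [ 3.1 -3.1 76. ] F tool [ 1.1 -0.7 -0. ] w 0.013298614894684247
torque tool [-0.01 -0.02 -0.36]
```

>>> servo_tool:
  commands:
    - [[0.001, 0, 0], [0, 0, 0], 1]
    - [[0.001, 0, 0], [0, 0, 0], 1]
    - [[0.001, 0, 0], [0, 0, 0], 1]
    - [[0, 0, 0], [0, 0, 0], 1]
    - [[0, 0, 0], [0, 0, 0], 1]

```text
t: 40.4
position: [0.475, 0.2145, 0.1028]
tool_rot: [90.1, 60.0, 12.5]
ft_force: [-0.1, -0.1, -1.0]
width: 0.0132
```

```bash
python3 st.py 3
```

```text
t 40.4 TCP in pocket [ 3.4 -3.  73.6] F tool [ 0.8 -0.6  0.1] w 0.013239303155103457
torque tool [-0.02  0.03 -0.32]
```

>>> servo_tool:
  commands:
    - [[0.001, 0, 0], [0, 0, 0], 1]
    - [[0.001, 0, 0], [0, 0, 0], 1]
    - [[0, 0, 0], [0, 0, 0], 1]
    - [[0, 0, 0], [0, 0, 0], 1]
    - [[0, 0, 0], [0, 0, 0], 1]

```text
t: 40.9
position: [0.4759, 0.2148, 0.1014]
tool_rot: [90.1, 60.0, 12.5]
ft_force: [-6.3, -0.3, 6.2]
width: 0.0132
```

```bash
python3 st.py 3
```

```text
t 40.9 TCP in pocket [ 3.5 -2.9 71.8] F tool [-8.5 -2.3 -1.1] w 0.013207451923254563
torque tool [-0.01 -0.06 -0.68]
```

Floor contact is at 72 mm, as expected for this grip height. Releasing and backing well away.

>>> servo_tool:
  commands:
    - [[0.001, 0, 0], [0, 0, 0], 1]
    - [[-0.001, 0, 0], [0, 0, 0], 0.8]
    - [[0, 0, 0], [0, 0, 0], 0.7]
    - [[0, 0, 0], [0, 0, 0], 0.6]
    - [[0, 0, 0], [0, 0, 0], 0.5]

```text
t: 41.4
position: [0.476, 0.2148, 0.1009]
tool_rot: [90.1, 60.0, 12.5]
ft_force: [0.8, 0.6, -0.9]
width: 0.0428
```

>>> servo_tool:
  commands:
    - [[-0.01, 0, 0], [0, 0, 0], 0.4]
    - [[-0.025, 0, 0], [0, 0, 0], 0.3]
    - [[-0.03, 0, 0], [0, 0, 0], 0.2]
    - [[-0.035, 0, 0], [0, 0, 0], 0.2]
    - [[-0.035, 0, 0], [0, 0, 0], 0.2]

```text
t: 41.9
position: [0.4089, 0.1999, 0.2194]
tool_rot: [90.2, 60.0, 12.5]
ft_force: [-0.7, -0.4, -0.4]
width: 0.0683
```

>>> servo_tool:
  commands:
    - [[-0.02, -0.02, 0], [0, 0, 0], 0.2]
    - [[-0.02, -0.02, 0], [0, 0, 0], 0.2]
    - [[0, 0, 0], [0, 0, 0], 0.2]
    - [[0, 0, 0], [0, 0, 0], 0.2]
    - [[0, 0, 0], [0, 0, 0], 0.2]

```text
t: 42.4
position: [0.357, 0.1885, 0.2327]
tool_rot: [90.1, 60.0, 12.5]
ft_force: [0.7, 0.0, -0.0]
width: 0.0683
```

```bash
python3 - <<'E'
from plant import arm,capture
from h import *
D={n:capture(n) for n in("scene","top")};s=arm.sense();D["s"]=s;pickle.dump(D,open("pics/d7.pkl","wb"));print(s["t"],s["position"],s["ft_force"])
a=cv2.resize(D["scene"]["color"][50:230,270:450,::-1],(600,600),interpolation=cv2.INTER_CUBIC)
cv2.imwrite("pics/G.png",np.clip(a*1.25,0,255).astype(np.uint8))
E
python3 sil.py pics/d7.pkl | grep -v "^ *rows"
```

```text
42.5 [0.35705208 0.18842493 0.23229918] [ 0.05449722 -0.78927741  0.44355419]
 56 ........................................................................................................................
 58 ........................................................................................................................
 60 ........................................................................................................................
 62 ........................................................................................................................
 64 ........................................................................................................................
 66 .....................................................................................#############......................
 68 ..................................................................................##################....................
 70 .................................................................................####################...................
 72 ..................
[... 4396 characters left out ...]
...................##............................................................
144 .................###################....................................................................................
1 dz 0 [[299.9, 137.0], [320.1, 119.3]] min row 119.3
1 dz 4 [[299.0, 135.1], [319.3, 117.4]] min row 117.4
2 dz 0 [[383.4, 74.1], [380.0, 68.7], [375.3, 66.5], [370.5, 68.3], [367.0, 73.6], [365.6, 81.1], [366.9, 88.6]] min row 66.5
2 dz 4 [[382.7, 72.3], [379.4, 66.8], [374.7, 64.6], [369.9, 66.4], [366.3, 71.8], [364.9, 79.3], [366.2, 86.8]] min row 64.6
3 dz 0 [[334.4, 109.6], [338.2, 88.0], [352.7, 93.6]] min row 88.0
3 dz 4 [[333.6, 107.6], [337.4, 86.1], [351.9, 91.7]] min row 86.1
```

View pics/G.png

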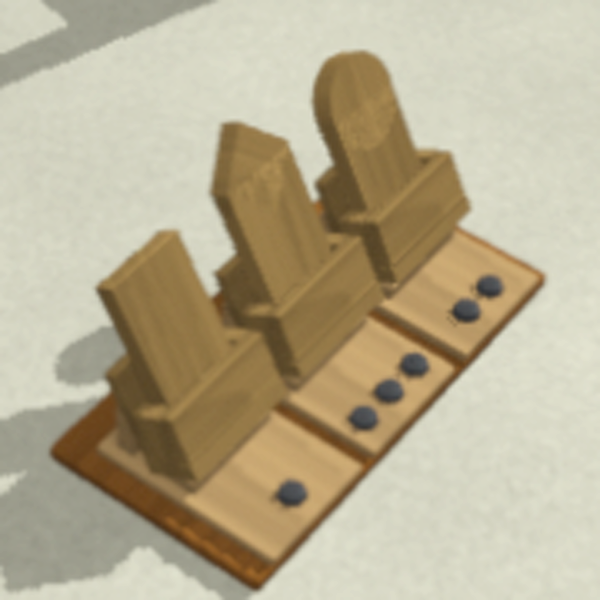

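Picture G shows all three blanks standing in the right pockets: square at one stud, pointed at three, round at two. All lean evenly on the tall boards and the gripper is clear. I'll check the bystanders for movement, then hand in.

Run:
```python
from plant import arm,job_done
from h import *
D=pickle.load(open("pics/d7.pkl","rb"));a=pickle.load(open("pics/top0.pkl","rb"))["color"].astype(int)
d=np.abs(D["top"]["color"]-a).max(2)>30
print("changed px glue/pot/block:",d[120:180,320:360].sum(),d[135:215,385:500].sum(),d[112:190,222:278].sum())
print(job_done())
```

```text
changed px glue/pot/block: 0 0 0
the job is handed in; nothing more can be done
None
```

I put all three blanks in the rack in the order asked, let each go before starting the next, and handed the job in at about 42.5 s. Square is in pocket 1, round in pocket 2 and pointed in pocket 3, and the gripper was clear of everything at hand-in.

- **Seating by touch:** each blank slid freely past the 32 mm lip, then met a firm stop at about floor depth. The stop came a few millimetres (1.7 to 3.5) short of my fitted floor height, and that gap differed between blanks. I put this down to camera calibration and the square slipping a little in the grip.
- **Seating by camera:** the last scene picture shows all three leaning evenly against the tall boards. The square matches the fully home outline and the round is within about 1 px. The pointed tip shows about 2 px (3–4 mm) higher than predicted, which I put down to sideways play in the slot and calibration. I did not push it again to confirm.
- **Forces:** the square's first try touched the top of a pocket cheek with about 55 N at the wrist. I backed off, moved it 4 mm sideways and it went in. Its seating push reached about 54 N, and every reading stayed well under 120 N.
- **Camera disagreement:** the overhead and scene cameras differed by several millimetres, so I found each slot's thickness direction by touching its tall board.
- **Bystanders:** the glue bottle, sanding block and pot show no changed pixels in the overhead picture.

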